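# Cure the resin prints for the little robot

## Robot

A 6-joint arm with a two-finger parallel gripper is mounted at the origin on the work surface. World frame = base frame: x ahead of the robot, y to its left, z up, the work surface at z = 0. Lengths are in m, angles in degrees, forces in N, time in s.
With the tool pointing down it reaches from about 0.275 to 0.85 m from the base axis. Payload 5.2 kg.
Tool frame: the origin (TCP) lies at the centre of the arm's flange, where the gripper is bolted on; the fingertips stand 173 mm ahead of it and the grasp point (between the pads) lies 155 mm ahead of it; z points along the fingers, y is the line along which they close (so a half turn about z gives the same grasp; the last joint's range is limited). The gripper opens to 85 mm and grips with 20 to 120 N. Pads are 22 mm wide; open, the fingers measure 114 mm over their backs; the gripper's body (76 mm by 85 mm) begins 54 mm behind the grasp point. The pads swing forward as they close: fully open they stand 13 mm farther back than shut.
Start: joints at [64.527, 14.817, 87.949, -0, 77.235, -11.62], TCP at [0.132, 0.534, 0.405] pointing down, gripper open.
Joint ranges: [-179.93, 179.93], [-52.35, 119.4], [10.71, 147.94], [-69.91, 249.91], [12.55, 155.21], [-178.61, 178.61]. Speed limits (degrees/s): [147.25, 147.25, 180, 180, 180, 180].

## Interface

Orientations are given as [roll, pitch, yaw] about the fixed x, y, z axes, in that order (R = Rz(yaw) Ry(pitch) Rx(roll)).
In Python, from bench import readout, snapshot, ticket gives the robot as it stands.
- The arm moves only by the tool arm_command, never from a script. Its argument "increments" is a list of rows, each a list of 5 numbers: the opening, from 0 (shut) to 1 (fully open), then the shift along the tool's x, y, z in mm, then the turn about the tool's z in rad. A call has 1 to 12 rows; each row is the pose to reach, as a shift and turn from the pose commanded when the call began, along the tool's axes at that moment; what a row does not reach only later rows make up. A row lasts 1/10 s, in which the tool goes at most 50 mm and 8.59 degrees, less where a joint would pass 70% of its speed; a pose out of reach is approached as far as the arm can. A call with a gripper value outside its range is refused whole. The fingers move at their own pace and stop on an object; "force" is the grip in N (left out, the last holds). Time passes only in rows, so rows that repeat a pose let the fingers close. It gives the time, the measured TCP pose, the force, the opening and the grip force at its end, in the units of the state.
- readout.read_state(): the state, without advancing time (a new reading comes with each control period).
- snapshot(name): name is "scene" or "top" or "wrist"; returns a dict with "img" (480x640x3 uint8, blue, green, red), "fx", "fy", "cx", "cy" (pixels), "dist" ([k1, k2, p1, p2, k3] as OpenCV has them; the pictures are not rectified), "cam_to_world" (4x4, takes a point from camera to world coordinates); the wrist camera has in their place "tool_from_camera" (4x4, takes a point from camera to tool coordinates, whose origin is the TCP and whose axes are the flange's). Camera axes: x right, y up, looking along -z (the intrinsics and any distortion apply to the point x, -y, -z); pixel columns grow to the right and rows downward; lengths in m; the calibration is good to about 2 mm. A picture is of the moment at which its call begins: read the wrist's pose just before it. There is no depth.
- ticket.hand_in(): hands the job in; it is judged then, once.
The state is a dict: "t": time; "joint_pos": joint angles; "joint_velocities": joint speeds; "joint_torque": joint torques, N m; "position": TCP position; "tool_rot": TCP orientation; "wrist_force": force on the tool from outside, world axes, zero at the start; "moment": the same for the moment, N m; "width": opening from 0.0 (shut) to 1.0 (fully open); "grasp_force": force on a finger pad.
Only numpy, scipy, OpenCV 4.12 (cv2) and the standard library are available. Lean on these libraries where they do the work, as an engineer would, in place of code of your own. Each camera call takes 0.05 s, during which the arm holds its last target. There are 200 camera calls.

## Task

Cure tonight's resin prints. Carry every tacky flat panel on the spatula from the wooden drip rack to the metal curing rack, one to a lane, lying flat on its two strips and midway along them, and never touch a panel with the fingers. Hold or stand the square forearm sleeve upright on the middle of the lamp's disc (lifted off it by no more than a finger's breadth or so) with its boss side square to the lamp for a good second, then turn it a quarter turn anticlockwise seen from above and hold again, until all four sides have faced the lamp in turn; at the end the sleeve stands upright on the middle of the cork mat, the spatula lies flat along its rubber mat as you found it (either way round), and the other things on the bench are left where they are.

Things in the scene. Friction and masses are not known exactly. Their poses are not given: they have to be found in the camera images.
- panel1: freshly washed, still tacky flat white resin cover panel of a toy-sized robot, 70 long (own x) x 62 wide (own y) x 4 mm thick, about 30 g; origin at the centre of its underside; starts flat across the two strips of one lane of the drip rack, up to 8 mm off the middle along the lane and 3 mm across; may be absent
- panel2: freshly washed, still tacky flat white resin cover panel of a toy-sized robot, 70 long (own x) x 62 wide (own y) x 4 mm thick, about 30 g; origin at the centre of its underside; starts flat across the two strips of one lane of the drip rack, up to 8 mm off the middle along the lane and 3 mm across; may be absent
- panel3: freshly washed, still tacky flat white resin cover panel of a toy-sized robot, 70 long (own x) x 62 wide (own y) x 4 mm thick, about 30 g; origin at the centre of its underside; starts flat across the two strips of one lane of the drip rack, up to 8 mm off the middle along the lane and 3 mm across; may be absent
- drip_rack: wooden drip rack where panels start: board 116 x 230 x 6 mm with 3 lanes along own x at own y = -78, 0, +78 mm, open towards the robot (own -x). Each lane: 2 strips 110 long, 9 wide, tops 22 mm above the table, 44 mm clear between them. A panel lies across both, long side along the lane. Origin mid-underside. Fixed, left or right
- cure_rack: metal curing rack, the target, with a 60 mm high reflector at own x = +78: board 116 x 230 x 6 mm with 3 lanes along own x at own y = -78, 0, +78 mm, open towards the robot (own -x). Each lane: 2 strips 110 long, 9 wide, tops 22 mm above the table, 44 mm clear between them. A panel lies across both, long side along the lane. Origin mid-underside. Fixed, left or right
- spatula: cranked spatula, 160 g, 213 mm long, stands level on blade and foot. Origin at underside level below the grip; own x to the blade, z up. Steel blade 84 x 30 x 2 mm, own x = +71 to +155, underside z = 0. Crank 12 wide from its rear up to the wooden handle (18 wide in own y, z = 37 to 59, x = -58 to +47). Foot: crossbar 10 x 64 x 8 mm at x = -53, z = 0
- spatula_grip (a point): middle of the spatula's handle, 48 mm above its underside, about 25 mm behind its balance point; grasp across own y (18 mm)
- spatula_blade (a point): middle of the blade's top face, at spatula x = +113, z = +2 mm
- spatula_mid (a point): point of the spatula's underside level midway along its length, at spatula x = +48.5 mm
- tool_mat: black rubber mat 250 (own x) x 75 x 3 mm on the table where the spatula belongs, lengthwise; origin at the middle of its underside. Fixed; left or right
- sleeve: white square forearm sleeve on a steel flange, upright, about 300 g: flange 70 x 70 x 10 mm, body 48 x 48 mm, 95 mm tall in all. Origin at the centre of its underside, own z up. A round boss (28 mm across, 4 mm proud, 30 mm up) on the side that looks along own +x marks the first side. Plain above 45 mm: grasp there from above, across either pair of sides. Dry, may be touched
- side_boss (a point): middle (30 mm up) of the face of the sleeve that looks along its own +x: the boss side, shown first
- side_second (a point): middle (30 mm up) of the face of the sleeve that looks along its own -y, shown second
- side_third (a point): middle (30 mm up) of the face of the sleeve that looks along its own -x, shown third
- side_fourth (a point): middle (30 mm up) of the face of the sleeve that looks along its own +y, shown last
- lamp: low curing lamp with an aluminium disc (76 mm across, 3 mm thick) on the table in front of its window. Origin at table level under the disc's middle; own x points from the disc to the lamp window, 110 mm away; the lamp box is 86 wide, 87 mm high, own x = +111 to +157. A side faces the lamp when it looks along the lamp's own +x. Fixed
- park_mat: cork mat 110 x 110 x 3 mm where the sleeve ends; origin at the middle of its underside. Fixed
- mug: white mug, 95 mm high, leave alone
- servo: small black servo motor 54 x 20 x 40 mm, leave alone
- screw_tin: flat round tin, 44 mm across, 24 mm high, leave alone
- screwdriver: screwdriver 180 mm long lying at the side, leave alone
Things that resemble listed ones, but are neither listed nor needed, are in the scene too. Leave any purple or red look-alike of the panel2 alone.

How it is judged (in metres and radians):
On the way, in this order (a step that is already met when the one before it is completed fails the run):
1. the sleeve, upright at the disc, has its boss side facing the lamp for 0.8 s (horizontal distance between sleeve and lamp below 0.02 m and angle between the x axis of sleeve and the x axis of lamp, either way round below 0.25 rad and x of side_boss in the frame of lamp above 0.002 m and angle between sleeve's own z axis and vertical below 0.2 rad and height (world z) of sleeve below 0.05 m), for 0.8 s.
2. the sleeve, upright at the disc, has its second side facing the lamp for 0.8 s (horizontal distance between sleeve and lamp below 0.02 m and angle between the y axis of sleeve and the x axis of lamp, either way round below 0.25 rad and x of side_second in the frame of lamp above 0.002 m and angle between sleeve's own z axis and vertical below 0.2 rad and height (world z) of sleeve below 0.05 m), for 0.8 s.
3. the sleeve, upright at the disc, has its third side facing the lamp for 0.8 s (horizontal distance between sleeve and lamp below 0.02 m and angle between the x axis of sleeve and the x axis of lamp, either way round below 0.25 rad and x of side_third in the frame of lamp above 0.002 m and angle between sleeve's own z axis and vertical below 0.2 rad and height (world z) of sleeve below 0.05 m), for 0.8 s.
4. the sleeve, upright at the disc, has its fourth side facing the lamp for 0.8 s (horizontal distance between sleeve and lamp below 0.02 m and angle between the y axis of sleeve and the x axis of lamp, either way round below 0.25 rad and x of side_fourth in the frame of lamp above 0.002 m and angle between sleeve's own z axis and vertical below 0.2 rad and height (world z) of sleeve below 0.05 m), for 0.8 s.
At the end, for the whole second after the job is handed in: each panel flat on the curing rack, within 13 mm of a lane's middle line and 25 mm of mid-lane; sleeve upright within 35 mm of the cork mat's centre; spatula flat on its mat, its middle within 40 mm of the mat's centre, within 0.3 rad of its long axis; all at rest (x of panel1 in the frame of cure_rack between -0.025 and 0.025 m and z of panel1 in the frame of cure_rack between 0.018 and 0.027 m and angle between each of panel1, panel2, panel3, sleeve, spatula's own z axis and vertical below 0.08 rad and linear speed of each of panel1, panel2, panel3, sleeve, spatula below 0.02 m/s and (y of panel1 in the frame of cure_rack between -0.091 and -0.065 m or y of panel1 in the frame of cure_rack between -0.013 and 0.013 m or y of panel1 in the frame of cure_rack between 0.065 and 0.091 m) and x of panel2 in the frame of cure_rack between -0.025 and 0.025 m and z of panel2 in the frame of cure_rack between 0.018 and 0.027 m and (y of panel2 in the frame of cure_rack between -0.091 and -0.065 m or y of panel2 in the frame of cure_rack between -0.013 and 0.013 m or y of panel2 in the frame of cure_rack between 0.065 and 0.091 m) and x of panel3 in the frame of cure_rack between -0.025 and 0.025 m and z of panel3 in the frame of cure_rack between 0.018 and 0.027 m and (y of panel3 in the frame of cure_rack between -0.091 and -0.065 m or y of panel3 in the frame of cure_rack between -0.013 and 0.013 m or y of panel3 in the frame of cure_rack between 0.065 and 0.091 m) and horizontal distance between sleeve and park_mat below 0.035 m and height (world z) of each of sleeve, spatula below 0.01 m and horizontal distance between spatula_mid and tool_mat below 0.04 m and angle between the x axis of spatula and the x axis of tool_mat, either way round below 0.3 rad); the robot touches nothing.
It fails at once if a finger touches a tacky panel (contact force between the fingers and panel1 above 0.3 N or contact force between the fingers and panel2 above 0.3 N or contact force between the fingers and panel3 above 0.3 N).
It fails at once if a bystander is moved more than 30 mm (distance of any of mug, servo, screw_tin, screwdriver from where it was at the start of the episode above 0.03 m).
Of panel1, panel2, panel3 only 2 to 3 are there at a start; the rules pass over those that are not, and their reading is None.
At some moment in a run one of sleeve, spatula may be knocked a few centimetres aside while the robot is not near it.
It also fails if it takes over 210 s, if anything falls off the work surface, if the arm or the gripper's body presses on something with over 40 N, if the wrist force passes 120 N, or if a joint passes its speed limit or range.

## Working session

There is one attempt and no reset: what is moved stays moved. The work goes in short steps, Python scripts to look and compute and a tool call to move; the robot and the scene stay as the last step left them, time stands still between calls to the robot, and variables do not carry over. Pictures are saved under pics/ and viewed, at most 15 in all, crops included, and the job is handed in when it is done.

Besides the shell and the picture viewer there is one more tool, called by a JSON object that holds its "method" and its "body", one argument or row to a line. arm_command: Moves the arm, as the interface text tells. Its arguments: {"type":"object","properties":{"increments":{"type":"array","items":{"type":"array","items":{"type":"number"}}},"force":{"type":"number"}},"required":["increments"]}

```bash
mkdir -p pics; ls
python3 - <<'E'
from bench import readout, snapshot
import cv2, numpy as np
print(readout.read_state())
for n in ("scene","top"):
    s=snapshot(n); cv2.imwrite(f"pics/{n}0.png",s["img"])
    np.save(f"pics/{n}0.npy",s,allow_pickle=True)
    print(n,s["fx"],s["fy"],s["cx"],s["cy"],s["dist"]); print(np.round(s["cam_to_world"],4))
E
```

```text
pics
{'t': 0.0, 'joint_pos': array([ 6.45251534e+01,  1.48597071e+01,  8.80107842e+01,  9.52834096e-04,
        7.72359169e+01, -1.16187472e+01]), 'joint_velocities': array([ 0.14458599,  0.04634281, -0.10443736, -0.03571939, -0.02192379,
       -0.0349054 ]), 'joint_torque': array([-6.01538741e-04, -4.46035874e+01, -2.90561199e+01, -4.83862823e-04,
        1.21598749e-02,  3.48388539e-05]), 'position': array([0.13158811, 0.53380464, 0.40387226]), 'tool_rot': array([-1.79895959e+02, -2.23402862e-02,  1.66143669e+02]), 'wrist_force': array([-0.65718764, -0.38634797,  0.02966429]), 'moment': array([ 0.04777394,  0.0041878 , -0.00631434]), 'grasp_force': 0.0, 'width': 0.9977906442962334}
scene 500.71227022996055 500.71227022996055 321.396191912948 242.73672758232476 [0.01953763 0.         0.         0.         0.        ]
[[-0.5658 -0.5726  0.5933  1.2286]
 [ 0.8244 -0.4067  0.3938  0.5788]
 [ 0.0158  0.7119  0.7021  0.9571]
 [ 0.      0.      0.      1.    ]]
top 585.1815578932973 585.1815578932973 318.05015647679534 237.21710363036004 [-0.08128394  0.          0.          0.          0.        ]
[[-1.850e-02  9.815e-01 -1.904e-01  1.005e-01]
 [-9.998e-01 -1.860e-02  1.300e-03  5.340e-02]
 [-2.200e-03  1.904e-01  9.817e-01  1.911e+00]
 [ 0.000e+00  0.000e+00  0.000e+00  1.000e+00]]
```

View pics/top0.png

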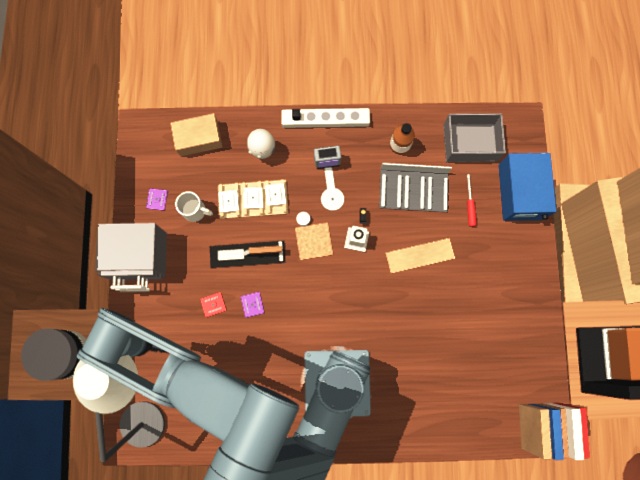

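View pics/scene0.png

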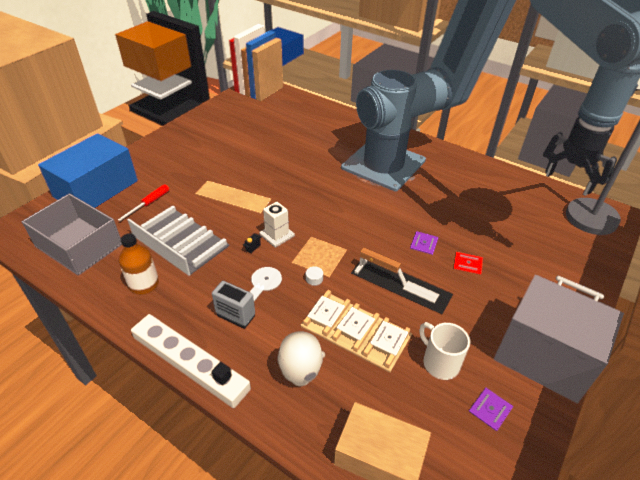

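The top view shows the drip rack with three panels (pixels ≈ 229/253/276, 199), the curing rack (415,188), the spatula on its mat (247,254) with the blade to the left, the sleeve (357,238), the disc (332,199), the lamp (327,157) and the cork mat (314,241). The scene view agrees. The servo stands next to the sleeve and the white tin sits between the disc and the mat.

```bash
cat > h.py <<'E'
import numpy as np, cv2
from scipy.spatial.transform import Rotation as R
from bench import readout, snapshot
def cam(name):
    """snapshot with world pose in s['T']"""
    st=readout.read_state(); s=snapshot(name)
    if name=="wrist":
        T=np.eye(4); T[:3,:3]=R.from_euler('xyz',st["tool_rot"],degrees=True).as_matrix(); T[:3,3]=st["position"]
        s["T"]=T@s["tool_from_camera"]
    else: s["T"]=np.array(s["cam_to_world"])
    s["K"]=np.array([[s["fx"],0,s["cx"]],[0,s["fy"],s["cy"]],[0,0,1]]); s["d"]=np.array(s["dist"],float)
    return s
def ray(s,px):
    p=cv2.undistortPoints(np.array(px,float).reshape(-1,1,2),s["K"],s["d"]).reshape(-1,2)
    d=np.c_[p[:,0],-p[:,1],-np.ones(len(p))]@s["T"][:3,:3].T
    return s["T"][:3,3],d
def onz(s,px,z):
    o,d=ray(s,px); return o+d*((z-o[2])/d[:,2])[:,None]
def two(s1,p1,s2,p2):
    """closest points of two rays: point, miss"""
    o1,d1=ray(s1,p1); o2,d2=ray(s2,p2); d1=d1[0];d2=d2[0]
    t=np.linalg.lstsq(np.c_[d1,-d2],o2-o1,rcond=None)[0]; a=o1+t[0]*d1; b=o2+t[1]*d2
    return (a+b)/2,np.linalg.norm(a-b)
def proj(s,P):
    q=(np.atleast_2d(P)-s["T"][:3,3])@s["T"][:3,:3]; q=q*[1,-1,-1]
    return cv2.projectPoints(q,np.zeros(3),np.zeros(3),s["K"],s["d"])[0].reshape(-1,2)
def plan(goal,yaw):
    """shift in tool axes (mm) and turn (rad) from the present to goal TCP, world yaw deg"""
    st=readout.read_state(); M=R.from_euler('xyz',st["tool_rot"],degrees=True).as_matrix()
    t=M.T@(np.array(goal)-st["position"])*1000
    dy=(yaw-st["tool_rot"][2]+180)%360-180
    return np.round(t,1),np.round(-np.radians(dy),4)
E
python3 - <<'E'
from h import *
s=cam("top")
for n,p,z in [("panels",[(229,200),(253,199),(276,197)],.026),("cure",[(415,188)],.022),("spat",[(231,254),(262,250)],.05),("sleeve",[(358,233)],.095),("disc",[(332,199)],.003),("lampbox",[(327,153)],.087),("cork",[(314,241)],.003),("servo",[(364,213)],.04),("tin",[(303,218)],.024)]:
    print(n,np.round(onz(s,p,z),3).tolist())
c=s["img"][135:285,195:465]; cv2.imwrite("pics/c1.png",cv2.resize(c,None,fx=2.96,fy=2.96,interpolation=cv2.INTER_CUBIC))
w=cam("wrist"); print(np.round(w["tool_from_camera"],3),w["fx"],w["cx"],w["cy"],w["dist"]); print(np.round(w["T"],3))
E
```

```text
panels [[0.598, 0.345, 0.026], [0.6, 0.265, 0.026], [0.605, 0.188, 0.026]]
cure [[0.629, -0.277, 0.022]]
spat [[0.412, 0.333, 0.05], [0.423, 0.233, 0.05]]
sleeve [[0.464, -0.076, 0.095]]
disc [[0.601, 0.001, 0.003]]
lampbox [[0.734, 0.016, 0.087]]
cork [[0.458, 0.065, 0.003]]
servo [[0.542, -0.102, 0.04]]
tin [[0.532, 0.099, 0.024]]
[[ 0.001  0.948  0.318  0.082]
 [ 1.    -0.001  0.001 -0.001]
 [ 0.001  0.318 -0.948  0.03 ]
 [ 0.     0.     0.     1.   ]] 337.00393939347185 317.7513443835122 242.48197562485979 [-0.05115008  0.          0.          0.          0.        ]
[[ 0.239 -0.921 -0.308  0.052]
 [ 0.971  0.226  0.078  0.552]
 [-0.002 -0.317  0.948  0.374]
 [ 0.     0.     0.     1.   ]]
```

View pics/c1.png

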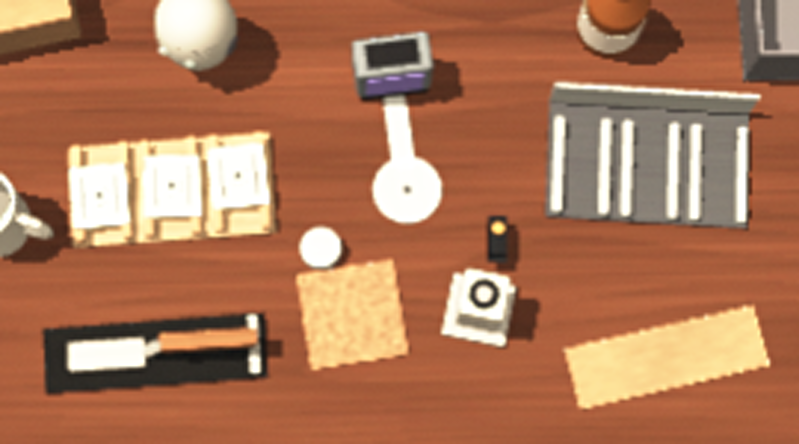

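The crop shows three panels, three empty cure lanes, the blade pointing to +y, and the sleeve tilted about 10–15° with the servo just beyond it. I'll move to look over the middle with the wrist camera.

{"method": "arm_command", "body": {
  "increments": [
    [1, -466, -435, 0, -0.24],
    [1, -466, -435, 0, -0.24],
    [1, -466, -435, 0, -0.24],
    [1, -466, -435, 0, -0.24],
    [1, -466, -435, 0, -0.24],
    [1, -466, -435, 0, -0.24],
    [1, -466, -435, 0, -0.24],
    [1, -466, -435, 0, -0.24],
    [1, -466, -435, 0, -0.24],
    [1, -466, -435, 0, -0.24],
    [1, -466, -435, 0, -0.24],
    [1, -466, -435, 0, -0.24]
  ],
  "force": 80
}}

```text
t: 1.4
position: [0.4585, 0.0319, 0.4048]
tool_rot: [180.0, 0.0, 179.9]
wrist_force: [0.9, 0.1, 0.8]
width: 1.0
grasp_force: 0.0
```

{"method": "arm_command", "body": {
  "increments": [
    [1, 0, 0, 0, 0],
    [1, 0, 0, 0, 0]
  ]
}}

```text
t: 1.6
position: [0.4582, 0.0328, 0.4042]
tool_rot: [180.0, -0.1, 179.7]
wrist_force: [-0.4, 0.7, 0.5]
width: 0.996
grasp_force: 0.0
```

Run:
```python
from h import *
st=readout.read_state(); print(st["position"],st["tool_rot"],st["joint_pos"])
w=cam("wrist"); np.save("pics/w1.npy",w,allow_pickle=True); cv2.imwrite("pics/w1.png",w["img"])
```

```text
[0.45818689 0.03284388 0.40420882] [ 1.79968412e+02 -8.06728765e-02  1.79718937e+02] [-9.86470790e+00  5.41032442e+00  9.96375791e+01  1.83377045e-02
  7.50369031e+01 -9.95883706e+01]
```

View pics/w1.png

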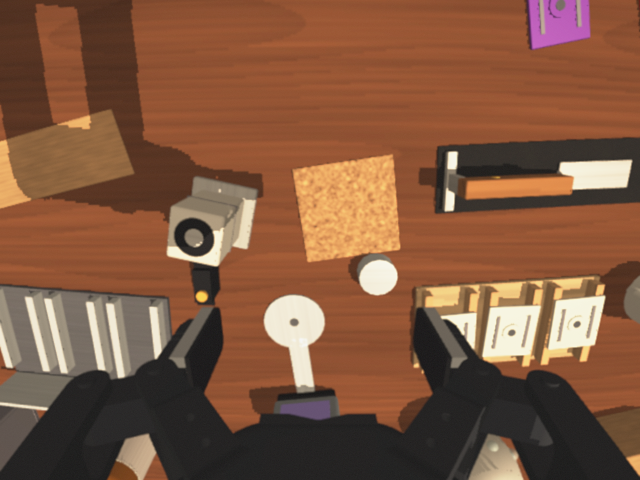

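The wrist view shows the disc (294,321), its stem running to the lamp (305,400), the cork (347,208), the tin (377,275), the sleeve top (193,236) with its flange up-right, and the servo (205,283). The boss is not obvious, so I'll zoom and measure.

Run:
```python
from h import *
w=np.load("pics/w1.npy",allow_pickle=True).item(); t=cam("top"); sc=cam("scene")
np.save("pics/t1.npy",t,allow_pickle=True)
a=cv2.resize(w["img"][165:280,150:275],(390,359),interpolation=cv2.INTER_CUBIC); b=cv2.resize(sc["img"][195:255,245:310],(390,360),interpolation=cv2.INTER_CUBIC)[:359]
cv2.imwrite("pics/sl.png",np.hstack([a,b]))
def big(m,box):
    k=np.zeros_like(m); x0,y0,x1,y1=box; k[y0:y1,x0:x1]=m[y0:y1,x0:x1]
    c=max(cv2.findContours(k,cv2.RETR_EXTERNAL,cv2.CHAIN_APPROX_NONE)[0],key=cv2.contourArea); return c
def hsv(s): return cv2.cvtColor(s["img"],cv2.COLOR_BGR2HSV)
def white(s,v=150,sm=70): return cv2.inRange(hsv(s),(0,0,v),(180,sm,255))
def cork(s): return cv2.inRange(hsv(s),(5,60,170),(30,200,255))
def fit(s,c,z):
    P=onz(s,c.reshape(-1,2),z)[:,:2]*1000
    (cx,cy),(a,b),ang=cv2.minAreaRect(P.astype(np.float32)); return np.round([cx,cy,a,b,ang],1)
def disc(s,box,v=150):
    m=cv2.morphologyEx(white(s,v),cv2.MORPH_OPEN,cv2.getStructuringElement(cv2.MORPH_ELLIPSE,(15,15))); return big(m,box)
print("disc w",fit(w,disc(w,(250,285,340,360)),.003)); print("disc t",fit(t,disc(t,(315,180,350,215)),.003))
print("cork w",fit(w,big(cork(w),(280,140,410,270)),.003)); print("cork t",fit(t,big(cork(t),(290,215,340,265)),.003))
# lamp axis: stem centre line
k=white(w); k[:,:280]=0;k[:,325:]=0;k[:350]=0;k[388:]=0
ys,xs=np.nonzero(k); P=onz(w,np.c_[xs,ys],.003)[:,:2]; v=cv2.fitLine(P.astype(np.float32),cv2.DIST_L2,0,.01,.01).ravel(); print("stem w",v,np.degrees(np.arctan2(v[1],v[0])),P.min(0),P.max(0))
# sleeve top: black ring in w and t
def ring(s,box):
    g=cv2.inRange(cv2.cvtColor(s["img"],cv2.COLOR_BGR2GRAY),0,60); return big(g,box)
cw=ring(w,(170,212,217,258)); ct=ring(t,(347,222,368,243))
pw=cv2.fitEllipse(cw)[0]; pt=cv2.fitEllipse(ct)[0]; print("ring",pw,pt,two(w,pw,t,pt))
```

```text
disc w [6.146e+02 2.000e-01 7.480e+01 9.450e+01 8.990e+01]
disc t [620.3  11.2  94.4  94.2  88.9]
cork w [462.1  65.4 111.  111.5   8.2]
cork t [456.8  50.8 123.3  99.6  81.2]
stem w [0.99134684 0.1312686  0.67697376 0.009139  ] 7.542907 [ 0.64758621 -0.00575716] [0.70823704 0.02402498]
ring (193.65968322753906, 236.54629516601562) (358.1999816894531, 234.0532684326172) (array([ 0.46076402, -0.07568518,  0.09892152]), np.float64(0.0019900572877515044))
```

View pics/sl.png

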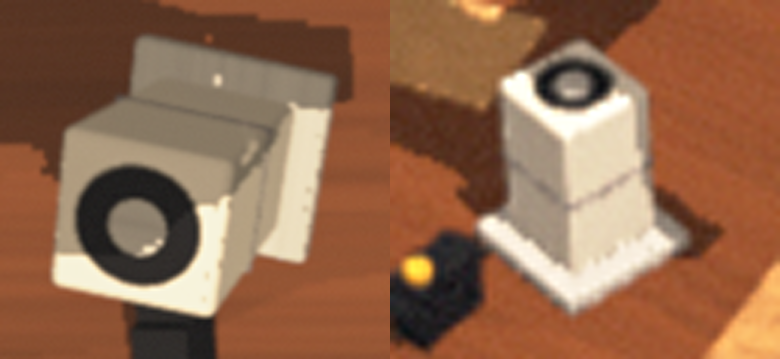

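No boss shows on the three visible faces (-x, +y in the wrist view; +x, +y in the scene view), so it should be on the world −y side. I'll look from that side, which also shows the curing rack.

{"method": "arm_command", "body": {
  "increments": [
    [1, 18, -233, 44, 0],
    [1, 18, -233, 44, 0],
    [1, 18, -233, 44, 0],
    [1, 18, -233, 44, 0],
    [1, 18, -233, 44, 0],
    [1, 18, -233, 44, 0],
    [1, 18, -233, 44, 0]
  ]
}}

```text
t: 2.45
position: [0.4394, -0.1982, 0.3606]
tool_rot: [179.9, -0.0, 179.9]
wrist_force: [0.2, 0.4, 0.2]
width: 1.004
grasp_force: 0.0
```

Run:
```python
from h import *
st=readout.read_state(); print(st["position"],st["tool_rot"])
w=cam("wrist"); np.save("pics/w2.npy",w,allow_pickle=True); cv2.imwrite("pics/w2.png",w["img"])
```

```text
[ 0.43935446 -0.19823672  0.36058999] [ 1.79939673e+02 -2.93808397e-02  1.79885880e+02]
```

View pics/w2.png

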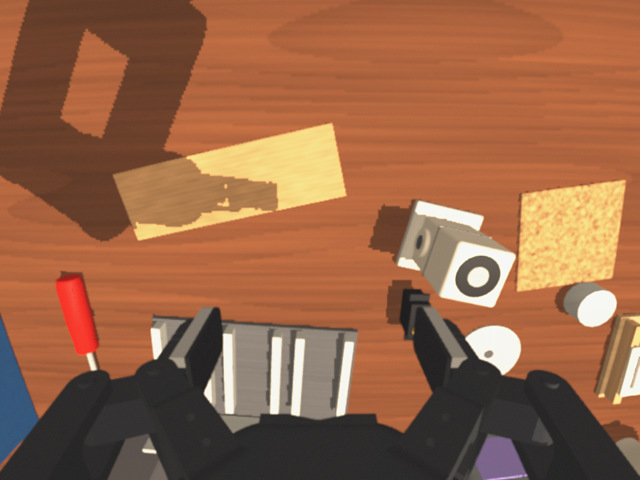

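The boss at (422,243) is on the −y side. The flange's robot-side edge runs (420,200)→(483,216), and the cure strips are visible at 228–350 × 330–410. Next I'll measure the sleeve yaw, disc circle, lamp and rack.

Run:
```python
from h import *
L=lambda n:np.load(f"pics/{n}.npy",allow_pickle=True).item()
w1,w2,t=L("w1"),L("w2"),L("t1")
def sub(s,p,r=4):
    g=cv2.cvtColor(s["img"],cv2.COLOR_BGR2GRAY); return cv2.cornerSubPix(g,np.array(p,np.float32).reshape(-1,1,2),(r,r),(-1,-1),(3,50,.01)).reshape(-1,2)
c=sub(w2,[(420,200),(483,216)]); P=onz(w2,c,.010)*1000; d=P[1]-P[0]; print("flange edge",c.tolist(),P.round(1).tolist(),np.linalg.norm(d),np.degrees(np.arctan2(d[1],d[0])))
c=sub(w1,[(194,177),(257,192)]); P=onz(w1,c,.010)*1000; d=P[1]-P[0]; print("flange w1",c.tolist(),P.round(1).tolist(),np.linalg.norm(d),np.degrees(np.arctan2(d[1],d[0])))
c=sub(w2,[(451,232),(515,252),(494,305),(428,285)]); P=onz(w2,c,.095)*1000;print("top",c.tolist(),P.round(1).tolist())
def ring(s,x0,y0,x1,y1):
    g=cv2.inRange(cv2.cvtColor(s["img"],cv2.COLOR_BGR2GRAY),0,60)[y0:y1,x0:x1]
    k=max(cv2.findContours(g,cv2.RETR_EXTERNAL,2)[0],key=cv2.contourArea); return np.array(cv2.fitEllipse(k)[0])+[x0,y0]
p2=ring(w2,452,250,505,302); p1=ring(w1,170,212,217,258); pt=ring(t,347,222,368,243)
print("ring",p2,two(w1,p1,w2,p2),two(t,pt,w2,p2),onz(w2,[p2],.095),onz(w1,[p1],.095))
# disc circle by white contour pts away from stem
for n,s,(x0,y0,x1,y1) in [("w1",w1,(255,285,335,360)),("t",t,(315,183,350,215))]:
    m=cv2.inRange(cv2.cvtColor(s["img"],cv2.COLOR_BGR2HSV),(0,0,140),(180,90,255))[y0:y1,x0:x1]
    k=max(cv2.findContours(m,0,1)[0],key=cv2.contourArea).reshape(-1,2)+[x0,y0]
    P=onz(s,k,.003)[:,:2]*1000; P=P[P[:,0]<625]
    A=np.c_[2*P,np.ones(len(P))]; q=np.linalg.lstsq(A,(P**2).sum(1),rcond=None)[0]; print("disc",n,q[:2],np.sqrt(q[2]+q[:2]@q[:2]))
# cure strips in w2 and top
for n,s,(x0,y0,x1,y1) in [("w2",w2,(222,322,362,416)),("t",t,(378,165,452,215))]:
    m=cv2.inRange(cv2.cvtColor(s["img"],cv2.COLOR_BGR2HSV),(0,0,175),(180,60,255)); k=np.zeros_like(m);k[y0:y1,x0:x1]=m[y0:y1,x0:x1]
    for q in cv2.findContours(k,0,1)[0]:
        if cv2.contourArea(q)>20:
            P=onz(s,q.reshape(-1,2),.022)[:,:2]*1000; (cx,cy),(a,b),g=cv2.minAreaRect(P.astype(np.float32)); v=cv2.fitLine(P.astype(np.float32),2,0,.01,.01).ravel()
            print("strip",n,np.round([cx,cy,a,b],1),"yaw",np.degrees(np.arctan2(v[1],v[0])).round(1),"x",P[:,0].min().round(1),P[:,0].max().round(1))
```

```text
flange edge [[417.50250244140625, 200.50074768066406], [483.48077392578125, 216.3428192138672]] [[421.5, -102.7, 10.0], [437.1, -35.2, 10.0]] 69.33211282295677 76.9525916720362
flange w1 [[193.6734619140625, 176.59109497070312], [256.80767822265625, 189.45213317871094]] [[421.7, -102.1, 10.0], [436.3, -34.5, 10.0]] 69.18888764777171 77.8699113604395
top [[451.0, 232.0], [516.6360473632812, 255.9955291748047], [492.27630615234375, 307.0928649902344], [428.0, 285.0]] [[427.8, -101.3, 95.0], [446.8, -47.9, 95.0], [490.6, -59.6, 95.0], [470.6, -114.0, 95.0]]Traceback (most recent call last):
  File "<stdin>", line 12, in <module>
  File "<stdin>", line 11, in ring
ValueError: max() iterable argument is empty
```

```bash
cat > m.py <<'E'
from h import *
L=lambda n:np.load(f"pics/{n}.npy",allow_pickle=True).item()
def strips(s,box,v=175,sat=60,z=.022):
    x0,y0,x1,y1=box; m=cv2.inRange(cv2.cvtColor(s["img"],cv2.COLOR_BGR2HSV),(0,0,v),(180,sat,255)); k=np.zeros_like(m);k[y0:y1,x0:x1]=m[y0:y1,x0:x1]
    for q in cv2.findContours(k,0,1)[0]:
        if cv2.contourArea(q)>20:
            P=onz(s,q.reshape(-1,2),z)[:,:2]*1000; (cx,cy),(a,b),g=cv2.minAreaRect(P.astype(np.float32)); v=cv2.fitLine(P.astype(np.float32),2,0,.01,.01).ravel()
            print("rect",np.round([cx,cy,a,b,g],1),"yaw",np.degrees(np.arctan2(v[1],v[0])).round(1),"x",P[:,0].min().round(1),P[:,0].max().round(1))
E
python3 - <<'E'
from m import *
w1,w2,t=L("w1"),L("w2"),L("t1")
for n,s,(x0,y0,x1,y1) in [("w1",w1,(255,285,335,360)),("t",t,(315,183,350,215))]:
    m=cv2.inRange(cv2.cvtColor(s["img"],cv2.COLOR_BGR2HSV),(0,0,140),(180,90,255))[y0:y1,x0:x1]
    k=max(cv2.findContours(m,0,1)[0],key=cv2.contourArea).reshape(-1,2)+[x0,y0]
    P=onz(s,k,.003)[:,:2]*1000; P=P[P[:,0]<625]
    A=np.c_[2*P,np.ones(len(P))]; q=np.linalg.lstsq(A,(P**2).sum(1),rcond=None)[0]; print("disc",n,q[:2],np.sqrt(q[2]+q[:2]@q[:2]))
print("w2");strips(w2,(222,322,362,416)); print("t");strips(t,(378,170,452,215))
print(plan([.462,-.0765,.30],167.3))
E
```

```text
disc w1 [604.49485071   0.75639773] 38.18695525968991
disc t [601.77485145  -2.50397672] 53.32300989499748
w2
rect [ 623.9 -169.5   11.1  104.6   85.7] yaw -4.4 x 571.9 675.7
rect [ 621.7 -222.5   11.1  108.1   85.7] yaw -4.1 x 568.0 675.6
rect [ 619.8 -247.3   11.6  106.9   85.4] yaw -4.4 x 566.8 672.7
rect [ 615.2 -299.3   13.3  117.6   85.4] yaw -5.3 x 557.1 673.4
t
rect [ 608.4 -376.4   11.7  108.6   84.5] yaw -5.3 x 554.6 662.1
rect [ 612.7 -323.4   13.4  108.1   86.7] yaw -4.3 x 559.0 666.4
rect [ 614.8 -299.1   13.   111.7   84.3] yaw -5.6 x 559.4 670.2
rect [ 619.2 -246.3   13.4  111.2   87.1] yaw -4.9 x 563.7 674.6
rect [ 619.7 -222.8   13.5  111.2   87.3] yaw -4.7 x 564.3 675.1
rect [ 624.2 -169.    13.   111.5   84.6] yaw -4.9 x 568.6 679.5
(array([-22.4, 121. ,  60.9]), np.float64(0.221))
```

Consistent: disc (604.5, 0.7), lamp yaw 7.5°, cure lanes at (622,−196), (617,−273), (611,−350) with yaw ≈ −4.6°. Sleeve at (462.5,−76.5), yaw 257°. Next I'll grasp it with tool yaw 167°, which leaves the last joint room for the full 270°.

{"method": "arm_command", "body": {
  "increments": [
    [1, -22, 121, 30, 0.221],
    [1, -22, 121, 61, 0.221],
    [1, -22, 121, 61, 0.221],
    [1, -22, 121, 61, 0.221],
    [1, -22, 121, 90, 0.221],
    [1, -22, 121, 120, 0.221],
    [1, -22, 121, 136, 0.221],
    [1, -22, 121, 136, 0.221],
    [0.4, -22, 121, 136, 0.221],
    [0.4, -22, 121, 136, 0.221],
    [0.4, -22, 121, 136, 0.221],
    [0.4, -22, 121, 136, 0.221]
  ],
  "force": 50
}}

```text
t: 3.7
position: [0.4623, -0.078, 0.2263]
tool_rot: [-180.0, 0.2, 167.2]
wrist_force: [0.5, 2.3, 6.3]
width: 0.558
grasp_force: 51.4
```

{"method": "arm_command", "body": {
  "increments": [
    [0.4, 0, 0, 0, 0],
    [0.4, 0, 0, 0, 0],
    [0.4, 0, 0, 0, 0]
  ]
}}

```text
t: 4.0
position: [0.4623, -0.0781, 0.2263]
tool_rot: [180.0, 0.2, 167.2]
wrist_force: [1.1, 3.3, 6.1]
width: 0.562
grasp_force: 51.4
```

Gripped (47.6 mm wide). Lift, carry to the disc and turn back 249.7°, in steps.

{"method": "arm_command", "body": {
  "increments": [
    [0.4, 0, 0, -25, 0],
    [0.4, 0, 0, -55, 0],
    [0.4, -15, 13, -70, 0.1],
    [0.4, -45, 40, -70, 0.24],
    [0.4, -75, 67, -70, 0.38],
    [0.4, -105, 94, -70, 0.52],
    [0.4, -121, 108, -70, 0.66],
    [0.4, -121, 108, -70, 0.8],
    [0.4, -121, 108, -70, 0.94],
    [0.4, -121, 108, -70, 1.08],
    [0.4, -121, 108, -70, 1.22],
    [0.4, -121, 108, -70, 1.36]
  ]
}}

```text
t: 5.2
position: [0.6034, 0.0004, 0.295]
tool_rot: [-180.0, 0.0, 89.0]
wrist_force: [-0.5, -0.3, -1.4]
width: 0.559
grasp_force: 52.8
```

{"method": "arm_command", "body": {
  "increments": [
    [0.4, 0, 0, 0, 0.14],
    [0.4, 0, 0, 0, 0.28],
    [0.4, 0, 0, 0, 0.42],
    [0.4, 0, 0, 0, 0.56],
    [0.4, 0, 0, 0, 0.7],
    [0.4, 0, 0, 0, 0.84],
    [0.4, 0, 0, 0, 0.98],
    [0.4, 0, 0, 0, 1.12],
    [0.4, 0, 0, 0, 1.26],
    [0.4, 0, 0, 0, 1.4],
    [0.4, 0, 0, 0, 1.5],
    [0.4, 0, 0, 0, 1.5]
  ]
}}

```text
t: 6.4
position: [0.6034, 0.0004, 0.295]
tool_rot: [180.0, -0.0, 3.3]
wrist_force: [0.4, -0.8, -1.9]
width: 0.559
grasp_force: 52.7
```

{"method": "arm_command", "body": {
  "increments": [
    [0.4, 0, 0, 0, 0.14],
    [0.4, 0, 0, 0, 0.28],
    [0.4, 0, 0, 0, 0.42],
    [0.4, 0, 0, 0, 0.56],
    [0.4, 0, 0, 0, 0.7],
    [0.4, 0, 0, 0, 0.84],
    [0.4, 0, 0, 0, 0.98],
    [0.4, 0, 0, 0, 1.12],
    [0.4, 0, 0, 0, 1.26],
    [0.4, 0, 0, 0, 1.4],
    [0.4, 0, 0, 0, 1.498],
    [0.4, 0, 0, 0, 1.498]
  ]
}}

```text
t: 7.6
position: [0.6035, 0.0004, 0.2949]
tool_rot: [180.0, -0.0, -82.4]
wrist_force: [-0.3, -0.2, -2.5]
width: 0.557
grasp_force: 52.7
```

Run:
```python
from h import *
st=readout.read_state(); print(st["position"],st["tool_rot"],st["joint_pos"].round(1),st["width"])
print(plan([.6045,.0007,.2265+.010],-82.5))
w=cam("wrist"); np.save("pics/w3.npy",w,allow_pickle=True); cv2.imwrite("pics/w3.png",w["img"])
```

```text
[6.03485385e-01 4.26694413e-04 2.94881495e-01] [ 1.79998871e+02 -4.09678162e-03 -8.23610715e+01] [-10.5  25.4  88.7  -0.   65.9 161.8] 0.5567268693115038
(array([-0.1, -1. , 58.4]), np.float64(0.0024))
```

View pics/w3.png

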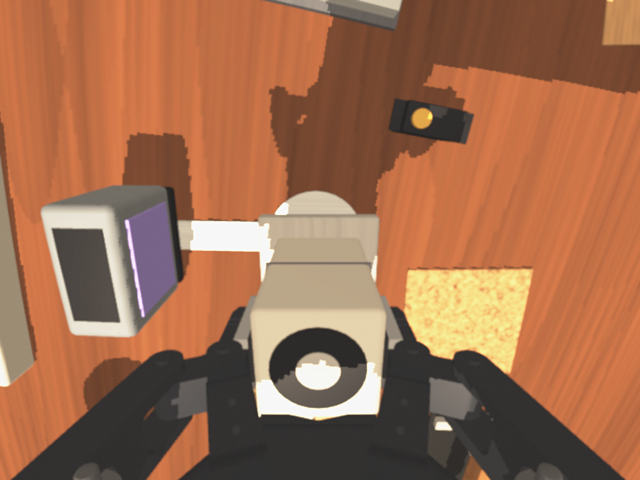

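Held upright and aligned, with the lamp window straight to the left, the boss hidden towards it and the disc beneath. Lower to about 8 mm over the disc and run the four holds.

{"method": "arm_command", "body": {
  "increments": [
    [0.4, 0, -1, 20, 0],
    [0.4, 0, -1, 40, 0],
    [0.4, 0, -1, 54, 0],
    [0.4, 0, -1, 58, 0],
    [0.4, 0, -1, 58, 0],
    [0.4, 0, -1, 58, 0],
    [0.4, 0, -1, 58, 0],
    [0.4, 0, -1, 58, 0],
    [0.4, 0, -1, 58, 0],
    [0.4, 0, -1, 58, 0],
    [0.4, 0, -1, 58, 0],
    [0.4, 0, -1, 58, 0]
  ]
}}

```text
t: 8.85
position: [0.6046, 0.0006, 0.2368]
tool_rot: [-180.0, -0.0, -82.5]
wrist_force: [-0.8, -0.0, -2.4]
width: 0.566
grasp_force: 52.8
```

{"method": "arm_command", "body": {
  "increments": [
    [0.4, 0, 0, 0, 0],
    [0.4, 0, 0, 0, 0],
    [0.4, 0, 0, 0, 0],
    [0.4, 0, 0, 0, 0],
    [0.4, 0, 0, 0, 0]
  ]
}}

```text
t: 9.35
position: [0.6046, 0.0006, 0.2367]
tool_rot: [180.0, -0.0, -82.5]
wrist_force: [0.3, 0.6, -1.9]
width: 0.555
grasp_force: 52.8
```

{"method": "arm_command", "body": {
  "increments": [
    [0.4, 0, 0, 0, -0.14],
    [0.4, 0, 0, 0, -0.28],
    [0.4, 0, 0, 0, -0.42],
    [0.4, 0, 0, 0, -0.56],
    [0.4, 0, 0, 0, -0.7],
    [0.4, 0, 0, 0, -0.84],
    [0.4, 0, 0, 0, -0.98],
    [0.4, 0, 0, 0, -1.12],
    [0.4, 0, 0, 0, -1.26],
    [0.4, 0, 0, 0, -1.4],
    [0.4, 0, 0, 0, -1.54],
    [0.4, 0, 0, 0, -1.571]
  ]
}}

```text
t: 10.55
position: [0.6046, 0.0006, 0.2367]
tool_rot: [180.0, -0.0, 7.8]
wrist_force: [0.2, 0.2, -1.7]
width: 0.557
grasp_force: 52.8
```

{"method": "arm_command", "body": {
  "increments": [
    [0.4, 0, 0, 0, 0],
    [0.4, 0, 0, 0, 0],
    [0.4, 0, 0, 0, 0],
    [0.4, 0, 0, 0, 0],
    [0.4, 0, 0, 0, 0],
    [0.4, 0, 0, 0, 0],
    [0.4, 0, 0, 0, 0],
    [0.4, 0, 0, 0, 0],
    [0.4, 0, 0, 0, 0],
    [0.4, 0, 0, 0, 0],
    [0.4, 0, 0, 0, 0],
    [0.4, 0, 0, 0, 0]
  ]
}}

```text
t: 11.75
position: [0.6046, 0.0006, 0.2367]
tool_rot: [180.0, -0.0, 7.6]
wrist_force: [-0.2, 0.2, -1.5]
width: 0.557
grasp_force: 52.8
```

{"method": "arm_command", "body": {
  "increments": [
    [0.4, 0, 0, 0, -0.14],
    [0.4, 0, 0, 0, -0.28],
    [0.4, 0, 0, 0, -0.42],
    [0.4, 0, 0, 0, -0.56],
    [0.4, 0, 0, 0, -0.7],
    [0.4, 0, 0, 0, -0.84],
    [0.4, 0, 0, 0, -0.98],
    [0.4, 0, 0, 0, -1.12],
    [0.4, 0, 0, 0, -1.26],
    [0.4, 0, 0, 0, -1.4],
    [0.4, 0, 0, 0, -1.54],
    [0.4, 0, 0, 0, -1.571]
  ]
}}

```text
t: 12.95
position: [0.6046, 0.0006, 0.2367]
tool_rot: [-180.0, -0.0, 97.8]
wrist_force: [-0.3, 0.6, -2.5]
width: 0.558
grasp_force: 52.8
```

{"method": "arm_command", "body": {
  "increments": [
    [0.4, 0, 0, 0, 0],
    [0.4, 0, 0, 0, 0],
    [0.4, 0, 0, 0, 0],
    [0.4, 0, 0, 0, 0],
    [0.4, 0, 0, 0, 0],
    [0.4, 0, 0, 0, 0],
    [0.4, 0, 0, 0, 0],
    [0.4, 0, 0, 0, 0],
    [0.4, 0, 0, 0, 0],
    [0.4, 0, 0, 0, 0],
    [0.4, 0, 0, 0, 0],
    [0.4, 0, 0, 0, 0]
  ]
}}

```text
t: 14.15
position: [0.6046, 0.0006, 0.2367]
tool_rot: [-180.0, 0.0, 97.6]
wrist_force: [0.1, 0.8, -2.2]
width: 0.555
grasp_force: 52.8
```

{"method": "arm_command", "body": {
  "increments": [
    [0.4, 0, 0, 0, -0.14],
    [0.4, 0, 0, 0, -0.28],
    [0.4, 0, 0, 0, -0.42],
    [0.4, 0, 0, 0, -0.56],
    [0.4, 0, 0, 0, -0.7],
    [0.4, 0, 0, 0, -0.84],
    [0.4, 0, 0, 0, -0.98],
    [0.4, 0, 0, 0, -1.12],
    [0.4, 0, 0, 0, -1.26],
    [0.4, 0, 0, 0, -1.4],
    [0.4, 0, 0, 0, -1.54],
    [0.4, 0, 0, 0, -1.571]
  ]
}}

```text
t: 15.35
position: [0.6046, 0.0006, 0.2367]
tool_rot: [-180.0, -0.0, -172.2]
wrist_force: [0.1, -0.0, -1.9]
width: 0.558
grasp_force: 52.8
```

{"method": "arm_command", "body": {
  "increments": [
    [0.4, 0, 0, 0, 0],
    [0.4, 0, 0, 0, 0],
    [0.4, 0, 0, 0, 0],
    [0.4, 0, 0, 0, 0],
    [0.4, 0, 0, 0, 0],
    [0.4, 0, 0, 0, 0],
    [0.4, 0, 0, 0, 0],
    [0.4, 0, 0, 0, 0],
    [0.4, 0, 0, 0, 0],
    [0.4, 0, 0, 0, 0],
    [0.4, 0, 0, 0, 0],
    [0.4, 0, 0, 0, 0]
  ]
}}

```text
t: 16.55
position: [0.6046, 0.0006, 0.2367]
tool_rot: [-180.0, 0.0, -172.4]
wrist_force: [0.7, -0.8, -2.4]
width: 0.56
grasp_force: 52.8
```

Run:
```python
from h import *
print(plan([.462,.0655,.295],180)); print(plan([.462,.0655,.2263+.003],180))
```

```text
(array([132.8,  83.1, -58.3]), np.float64(0.1322))
(array([132.8,  83.1,   7.4]), np.float64(0.1322))
```

All four sides shown. Next, carry to the cork mat, stand it and release.

{"method": "arm_command", "body": {
  "increments": [
    [0.4, 0, 0, -30, 0],
    [0.4, 0, 0, -58, 0.05],
    [0.4, 30, 19, -58, 0.13],
    [0.4, 66, 41, -58, 0.13],
    [0.4, 102, 64, -58, 0.13],
    [0.4, 133, 83, -58, 0.13],
    [0.4, 133, 83, -58, 0.13],
    [0.4, 133, 83, -30, 0.13],
    [0.4, 133, 83, -8, 0.13],
    [0.4, 133, 83, 4, 0.13],
    [0.4, 133, 83, 7, 0.13],
    [0.4, 133, 83, 7, 0.13]
  ]
}}

```text
t: 17.75
position: [0.4622, 0.0652, 0.2299]
tool_rot: [-180.0, -0.0, -179.9]
wrist_force: [0.5, -0.3, -2.3]
width: 0.554
grasp_force: 52.8
```

{"method": "arm_command", "body": {
  "increments": [
    [0.4, 0, 0, 0, 0],
    [1, 0, 0, 0, 0],
    [1, 0, 0, 0, 0],
    [1, 0, 0, 0, 0],
    [1, 0, 0, -30, 0],
    [1, 0, 0, -70, 0],
    [1, 0, 0, -115, 0],
    [1, 0, 0, -150, 0],
    [1, 0, 0, -150, 0]
  ]
}}

```text
t: 18.65
position: [0.4632, 0.0653, 0.3851]
tool_rot: [-179.9, 0.6, -179.9]
wrist_force: [-0.1, 0.4, -0.5]
width: 1.002
grasp_force: 0.0
```

Run:
```python
from h import *
st=readout.read_state(); print(st["position"],st["tool_rot"])
print(plan([.42,.27,.38],180))
```

```text
[0.4632223  0.06531601 0.38514393] [-179.93655067    0.62507889 -179.86379614]
(array([ 42.8, 204.8,   4.5]), np.float64(0.0024))
```

{"method": "arm_command", "body": {
  "increments": [
    [1, -95, 205, 0, 0],
    [1, -95, 205, 0, 0],
    [1, -95, 205, 0, 0],
    [1, -95, 205, 0, 0],
    [1, -95, 205, 0, 0],
    [1, -95, 205, 0, 0],
    [1, -95, 205, 0, 0]
  ]
}}

```text
t: 19.35
position: [0.556, 0.2709, 0.3783]
tool_rot: [-179.9, -0.1, -179.8]
wrist_force: [-0.0, 0.8, 0.7]
width: 1.004
grasp_force: 0.0
```

Run:
```python
from h import *
print(readout.read_state()["position"])
w=cam("wrist"); np.save("pics/w4.npy",w,allow_pickle=True); cv2.imwrite("pics/w4.png",w["img"])
```

```text
[0.55604009 0.27091134 0.37834068]
```

View pics/w4.png

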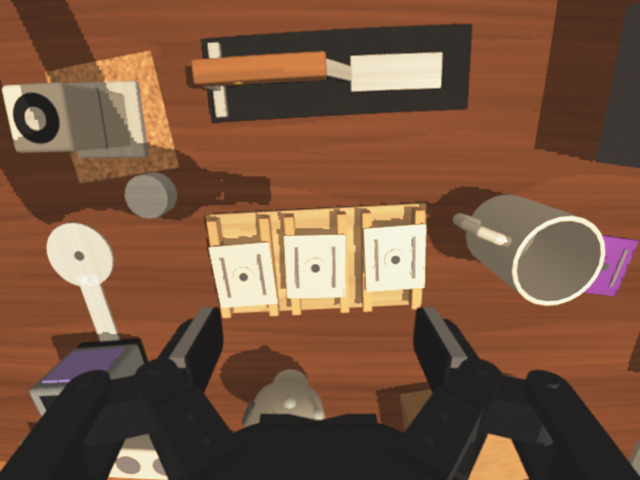

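{"method": "arm_command", "body": {
  "increments": [
    [1, 50, 0, 60, 0],
    [1, 100, 0, 60, 0],
    [1, 130, 0, 60, 0],
    [1, 130, 0, 60, 0],
    [1, 130, 0, 60, 0]
  ]
}}

```text
t: 19.9
position: [0.425, 0.2693, 0.3199]
tool_rot: [-180.0, 0.0, -179.9]
wrist_force: [0.8, -0.5, -0.0]
width: 1.0
grasp_force: 0.0
```

Run:
```python
from h import *
print(readout.read_state()["position"])
w=cam("wrist"); np.save("pics/w5.npy",w,allow_pickle=True); cv2.imwrite("pics/w5.png",w["img"])
```

```text
[0.42498241 0.26925548 0.31993876]
```

View pics/w5.png

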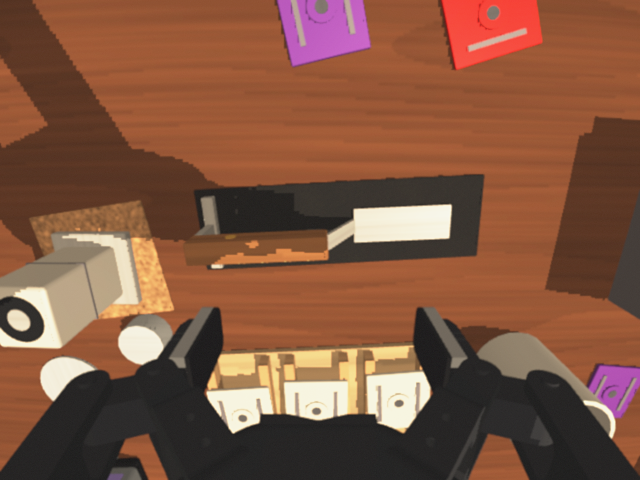

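w4 shows the sleeve standing on the cork, the three panels (243,276), (315,267), (396,259) on the wooden rack, and the spatula with its handle at (260,68) and blade at (397,71). w5 gives a second view with the blade at (402,224) and handle at (258,246). Next I'll measure them.

```bash
cat > sp.py <<'E'
from m import *
def cont(m,box):
    x0,y0,x1,y1=box; k=np.zeros_like(m); k[y0:y1,x0:x1]=m[y0:y1,x0:x1]
    return max(cv2.findContours(k,0,1)[0],key=cv2.contourArea).reshape(-1,2)
def rect(s,m,box,z):
    P=onz(s,cont(m,box),z)[:,:2]*1000; (cx,cy),(a,b),g=cv2.minAreaRect(P.astype(np.float32)); return np.round([cx,cy,a,b,g],1)
def cen(c):
    M=cv2.moments(c.reshape(-1,1,2)); return np.array([M["m10"],M["m01"]])/M["m00"]
H=lambda s:cv2.cvtColor(s["img"],cv2.COLOR_BGR2HSV)
wh=lambda s,v=150,q=70:cv2.inRange(H(s),(0,0,v),(180,q,255))
E
python3 - <<'E'
from sp import *
a,b=L("w4"),L("w5")
ba=(345,45,450,95); bb=(348,200,458,248)
print("blade",rect(a,wh(a),ba,.005),rect(b,wh(b),bb,.005)); print("blade tri",two(a,cen(cont(wh(a),ba)),b,cen(cont(wh(b),bb))))
blk=lambda s:cv2.inRange(s["img"],(0,0,0),(70,60,60))
# handle: not black, not white within mat region; use right end corners & left end by orange/brown mask
om=lambda s:cv2.inRange(H(s),(0,120,40),(25,255,255))
for s,bx in ((a,(185,45,330,95)),(b,(200,228,332,264))):
    c=cont(om(s),bx); print("handle px",cv2.boundingRect(c),cv2.minAreaRect(c))
    print(rect(s,om(s),bx,.062))
for n,bx in (("p right(-y)",(205,235,280,312)),("p mid",(280,228,350,305)),("p left",(358,220,430,298))):
    print(n,rect(a,wh(a,170,60),bx,.026))
    t=L("t1")
print("tri panels"); 
pa=[(242.5,277),(315,268),(395.5,260)];pb=[(242.5,418.5),(316.5,411),(398.5,403)]
for p,q in zip(pa,pb): print(two(a,p,b,q))
# wooden board front corners & strips ends
wd=cv2.inRange(H(a),(12,50,120),(32,190,255)); print("rack",rect(a,cv2.bitwise_or(wd,wh(a,170,60)),(200,198,432,320),.012))
E
```

```text
blade [419.7 338.9  31.1  90.4   2.9] [420.4 339.3  31.5  90.5   3. ]
blade tri (array([0.41965124, 0.34001391, 0.00633986]), np.float64(0.00019029069281845974))
handle px (185, 45, 142, 50) ((255.5, 69.5), (49.0, 141.0), 90.0)
[428.3 219.4 111.7  35.5  89. ]
handle px (200, 229, 129, 35) ((263.626953125, 247.17491149902344), (31.894495010375977, 128.41732788085938), 87.70938873291016)
[422.9 228.   24.2  94.    2.5]
p right(-y) [618.1 191.7  69.1  61.    5.5]
p mid [607.8 266.2  69.   60.5   1.7]
p left [598.  348.4  69.4  61.3   4.9]
tri panels
(array([0.61803598, 0.19166428, 0.02884831]), np.float64(0.0008956928032045235))
(array([0.60768192, 0.26671377, 0.02838251]), np.float64(0.0004659295443946986))
(array([0.59905757, 0.34878812, 0.02702578]), np.float64(0.0003758583386754664))
rack [609.6 269.8 123.3 232.8   3.2]
```

Run:
```python
from sp import *
a,b=L("w4"),L("w5")
d=np.array([np.cos(np.radians(92.9)),np.sin(np.radians(92.9))]); g=np.array([.4256,.2294])
for n,s in (("w4",a),("w5",b)):
    print(n,proj(s,[[*(g+x*d),z] for x,z in ((.047,.062),(-.058,.062),(.155,.005))]).round(0).tolist())
th=np.radians(3.2);ex=np.array([np.cos(th),np.sin(th)]);ey=np.array([-ex[1],ex[0]]);c=np.array([.6096,.2698])
g=cv2.cvtColor(a["img"],cv2.COLOR_BGR2GRAY).astype(np.float32)
for ox in (-.052,-.046):
    ys=np.arange(-118,119,2); P=np.array([[*(c+ox*ex+y*.001*ey),.022] for y in ys]); q=proj(a,P).astype(np.float32)
    v=cv2.remap(g,q[:,0].reshape(1,-1),q[:,1].reshape(1,-1),1).ravel()
    print(ox,' '.join(f"{y}:{int(i)}" for y,i in zip(ys,v)))
print(plan([.4256,.2294,.27],93))
```

```text
w4 [[328.0, 63.0], [193.0, 71.0], [442.0, 70.0]]
w5 [[330.0, 248.0], [185.0, 255.0], [450.0, 221.0]]
-0.052 -118:90 -116:89 -114:88 -112:66 -110:146 -108:194 -106:195 -104:195 -102:189 -100:144 -98:129 -96:158 -94:194 -92:195 -90:196 -88:196 -86:195 -84:195 -82:196 -80:195 -78:196 -76:197 -74:197 -72:196 -70:197 -68:196 -66:196 -64:196 -62:192 -60:129 -58:123 -56:184 -54:196 -52:196 -50:197 -48:173 -46:148 -44:191 -42:196 -40:196 -38:198 -36:169 -34:116 -32:161 -30:197 -28:197 -26:197 -24:195 -22:164 -20:191 -18:197 -16:197 -14:197 -12:197 -10:197 -8:197 -6:198 -4:196 -2:197 0:197 2:197 4:197 6:197 8:196 10:197 12:194 14:135 16:113 18:114 20:115 22:180 24:200 26:200 28:199 30:199 32:197 34:196 36:198 38:167 40:115 42:114 44:105 46:131 48:197 50:201 52:201 54:201 56:199 58:198 60:198 62:198 64:198 66:197 68:198 70:197 72:197 74:198 76:198 78:198 80:198 82:198 84:198 86:193 88:131 90:113 92:114 94:110 96:88 98:91 100:180 102:203 104:203 106:203 108:197 110:120 112:77 114:63 116:56 118:56
-0.046 -118:93 -116:91 -114:91 -112:84 -110:148 -108:198 -106:198 -104:199 -102:192 -100:144 -98:13
[... 151 characters left out ...]
34 -58:124 -56:188 -54:199 -52:199 -50:199 -48:178 -46:142 -44:185 -42:193 -40:193 -38:193 -36:147 -34:110 -32:158 -30:199 -28:200 -26:200 -24:197 -22:157 -20:193 -18:193 -16:193 -14:193 -12:193 -10:193 -8:194 -6:194 -4:193 -2:194 0:193 2:193 4:192 6:193 8:192 10:193 12:188 14:122 16:111 18:111 20:112 22:181 24:202 26:202 28:203 30:200 32:193 34:192 36:193 38:157 40:110 42:110 44:101 46:136 48:200 50:204 52:204 54:202 56:144 58:110 60:110 62:108 64:109 66:109 68:109 70:109 72:108 74:109 76:109 78:110 80:109 82:108 84:108 86:109 88:109 90:109 92:109 94:106 96:88 98:94 100:177 102:206 104:206 106:206 108:199 110:128 112:55 114:52 116:51 118:53
(array([  1.2, -40.2,  50.6]), np.float64(1.5198))
```

Handle projections agree with both views, and the strip profile gives lane centres at −78.8, −0.4 and 78 mm, so the rack frame is right (centre (609.6,269.4), yaw 3.2°). Now I'll grasp the spatula.

{"method": "arm_command", "body": {
  "increments": [
    [1, 1, -20, 20, 0.14],
    [1, 1, -40, 40, 0.28],
    [1, 1, -40, 50, 0.42],
    [1, 1, -40, 50, 0.56],
    [1, 1, -40, 50, 0.7],
    [1, 1, -40, 50, 0.84],
    [1, 1, -40, 50, 0.98],
    [1, 1, -40, 50, 1.12],
    [1, 1, -40, 50, 1.26],
    [1, 1, -40, 50, 1.4],
    [1, 1, -40, 50, 1.52],
    [1, 1, -40, 50, 1.52]
  ]
}}

```text
t: 21.15
position: [0.4274, 0.2298, 0.2705]
tool_rot: [179.8, -0.0, 92.9]
wrist_force: [-0.0, -0.4, 1.0]
width: 0.998
grasp_force: 0.0
```

Run:
```python
from sp import *
w=cam("wrist"); np.save("pics/w6.npy",w,allow_pickle=True); cv2.imwrite("pics/w6.png",w["img"])
print(plan([.4256,.2294,.206],92.9))
```

```text
(array([-0.4, -1.7, 64.3]), np.float64(0.0037))
```

View pics/w6.png

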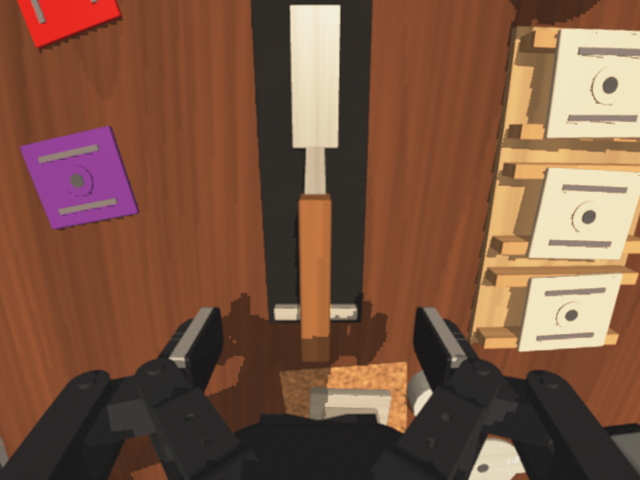

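The spatula handle is centred between the fingers (315) and runs straight up the image. Descend and grip.

{"method": "arm_command", "body": {
  "increments": [
    [1, 0, -1.5, 25, 0],
    [1, 0, -1.5, 50, 0],
    [1, 0, -1.5, 64, 0],
    [1, 0, -1.5, 64, 0],
    [0.1, 0, -1.5, 64, 0],
    [0.1, 0, -1.5, 64, 0],
    [0.1, 0, -1.5, 64, 0],
    [0.1, 0, -1.5, 64, 0],
    [0.1, 0, -1.5, 64, 0],
    [0.1, 0, -1.5, 64, 0],
    [0.1, 0, -1.5, 64, 0],
    [0.1, 0, -1.5, 64, 0]
  ],
  "force": 110
}}

```text
t: 22.4
position: [0.4241, 0.2304, 0.2062]
tool_rot: [180.0, -0.0, 93.0]
wrist_force: [-0.9, 0.1, 6.1]
width: 0.187
grasp_force: 107.3
```

{"method": "arm_command", "body": {
  "increments": [
    [0.1, 0, 0, -10, 0],
    [0.1, 0, 0, -25, 0],
    [0.1, 0, 0, -50, 0],
    [0.1, 0, 0, -80, 0],
    [0.1, 0, 0, -80, 0],
    [0.1, 0, 0, -80, 0]
  ]
}}

```text
t: 23.0
position: [0.4238, 0.2302, 0.2861]
tool_rot: [179.9, -0.0, 93.0]
wrist_force: [-0.5, -0.6, -2.0]
width: 0.19
grasp_force: 107.5
```

Run:
```python
from sp import *
a,b=L("w6"),0
b=cam("wrist"); np.save("pics/w7.npy",b,allow_pickle=True); cv2.imwrite("pics/w7.png",b["img"])
st=readout.read_state(); print(st["position"],st["tool_rot"],st["width"])
# blade in tool frame: corners of white region at top
c=cont(wh(b,120,90),(260,0,380,200)); print(cv2.boundingRect(c),cv2.minAreaRect(c))
```

```text
[0.42341051 0.23006614 0.28521698] [-1.79943953e+02  1.72285229e-02  9.30381269e+01] 0.19363382238564653
(286, 0, 69, 200) ((320.0, 99.5), (199.0, 68.0), 90.0)
```

View pics/w7.png

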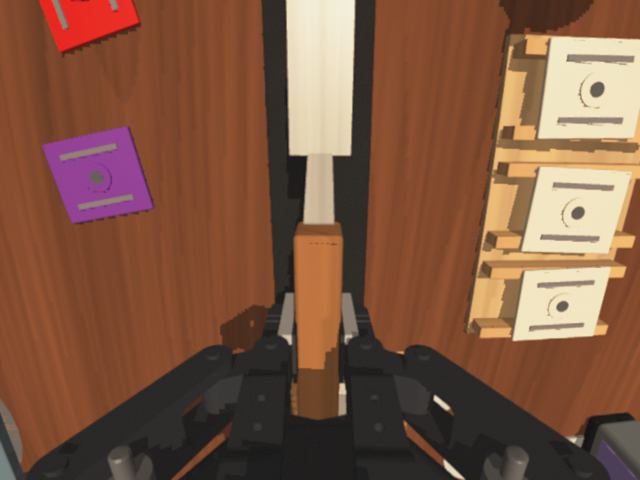

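The spatula is in the grip, with the blade running up the image (287–352) and its rear edge at row 155. Next I'll check its tilt in the hand from the apparent blade width along its length.

```bash
cat >> sp.py <<'E'
def blade(s,rows,box=(270,370),v=150):
    """points on the blade centre in tool frame (mm) from its 30 mm width, per row; returns list"""
    T=s["tool_from_camera"]; g=wh(s,v,80); out=[]
    gr=cv2.cvtColor(s["img"],cv2.COLOR_BGR2GRAY).astype(float)
    for r in rows:
        i=np.nonzero(g[r,box[0]:box[1]])[0]+box[0]
        if len(i)<5: continue
        e=[]
        for x,sg in ((i[0],1),(i[-1],-1)):   # subpixel: half level
            seg=gr[r,x-4:x+5]; hi=seg.max();lo=seg.min(); m=(hi+lo)/2
            k=[j for j in range(8) if (seg[j]-m)*(seg[j+1]-m)<=0]; j=min(k,key=lambda j:abs(j-4)); e.append(x-4+j+(m-seg[j])/(seg[j+1]-seg[j]+1e-9))
        p=cv2.undistortPoints(np.array([[e[0],r],[e[1],r]],float).reshape(-1,1,2),s["K"],s["d"]).reshape(-1,2)
        D=.030/(p[1,0]-p[0,0]); m=p.mean(0); q=T[:3,:3]@np.array([m[0]*D,-m[1]*D,-D])+T[:3,3]; out.append(q*1000)
    return np.array(out)
E
python3 - <<'E'
from sp import *
for n,rows in (("w6",range(20,140,8)),("w7",range(10,150,8))):
    B=blade(L(n),rows); k=np.polyfit(B[:,0],B[:,2],1); y=np.polyfit(B[:,0],B[:,1],1)
    print(n,"z slope",k[0],"z@113",np.polyval(k,113),"y slope",y[0],"y@113",np.polyval(y,113),"x",B[[0,-1],0])
E
```

```text
w6 z slope -0.016572444652284496 z@113 259.9975484804449 y slope 0.0007208549603345001 y@113 -2.6084276398426445 x [144.02799678  79.25703141]
w7 z slope -0.005816459014034668 z@113 198.26075151820294 y slope 0.0027702590039489472 y@113 0.317919819530244 x [131.1461629   73.16560562]
```

The spatula is level in the grip within about 1° and centred (underside = TCP − 203 mm). Next, line up in front of the right-hand drip lane.

{"method": "arm_command", "body": {
  "increments": [
    [0.1, -15, -12, 0, 0.14],
    [0.1, -30, -24, 0, 0.28],
    [0.1, -49, -37, 0, 0.42],
    [0.1, -49, -37, 0, 0.56],
    [0.1, -49, -37, 0, 0.7],
    [0.1, -49, -37, 0, 0.84],
    [0.1, -49, -37, 0, 0.98],
    [0.1, -49, -37, 0, 1.12],
    [0.1, -49, -37, 0, 1.26],
    [0.1, -49, -37, 0, 1.4],
    [0.1, -49, -37, 0, 1.54],
    [0.1, -49, -37, 0, 1.567]
  ]
}}

```text
t: 24.25
position: [0.3889, 0.1792, 0.2843]
tool_rot: [180.0, 0.2, 3.1]
wrist_force: [-0.1, 0.2, -1.2]
width: 0.195
grasp_force: 107.6
```

{"method": "arm_command", "body": {
  "increments": [
    [0.1, 0, 0, 20, 0],
    [0.1, 0, 0, 45, 0],
    [0.1, 0, 0, 65, 0],
    [0.1, 0, 0, 71, 0],
    [0.1, 0, 0, 71, 0]
  ]
}}

```text
t: 24.75
position: [0.389, 0.1792, 0.2136]
tool_rot: [180.0, 0.2, 3.3]
wrist_force: [0.1, 0.2, -0.8]
width: 0.195
grasp_force: 107.6
```

Run:
```python
from sp import *
st=readout.read_state(); print(st["position"],st["tool_rot"],st["joint_pos"].round(1))
print(plan([.3894,.1789,.215],3.2)); print(plan([.5033,.1853,.215],3.2))
```

```text
[0.3889535  0.1792091  0.21359789] [179.97834329   0.19934433   3.33849497] [  9.7  16.4 117.8   0.   46.   96.4]
(array([ 0.4,  0.3, -1.4]), np.float64(0.0024))
(array([114.5,   0.6,  -1.8]), np.float64(0.0024))
```

{"method": "arm_command", "body": {
  "increments": [
    [0.1, 8, 0.5, -1.5, 0],
    [0.1, 18, 0.5, -1.5, 0],
    [0.1, 28, 0.5, -1.5, 0],
    [0.1, 38, 0.5, -1.5, 0],
    [0.1, 50, 0.5, -1.5, 0],
    [0.1, 62, 0.5, -1.5, 0],
    [0.1, 74, 0.5, -1.5, 0],
    [0.1, 86, 0.5, -1.5, 0],
    [0.1, 98, 0.5, -1.5, 0],
    [0.1, 108, 0.5, -1.5, 0],
    [0.1, 114, 0.5, -1.5, 0],
    [0.1, 114, 0.5, -1.5, 0]
  ]
}}

```text
t: 25.95
position: [0.5042, 0.1853, 0.2162]
tool_rot: [-180.0, -0.0, 3.2]
wrist_force: [-0.4, 0.2, -1.5]
width: 0.189
grasp_force: 107.6
```

Run:
```python
from sp import *
st=readout.read_state(); print(st["position"],st["tool_rot"])
b=cam("wrist"); np.save("pics/w8.npy",b,allow_pickle=True); cv2.imwrite("pics/w8.png",b["img"])
```

```text
[0.50424811 0.18528425 0.21617506] [-1.79997893e+02 -2.93036447e-02  3.24075848e+00]
```

View pics/w8.png

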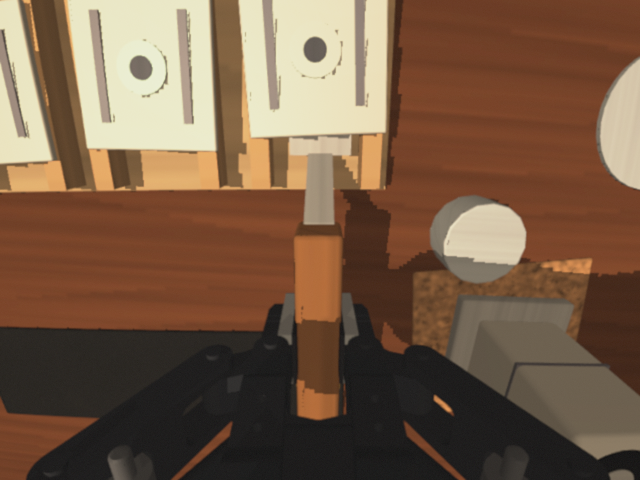

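The blade sits centrally under the right panel (blade rear visible at (320,145), between the strips at 260 and 372). Lift and carry it to the nearest cure lane.

{"method": "arm_command", "body": {
  "increments": [
    [0.1, 0, 0, -3, 0],
    [0.1, 0, 0, -6, 0],
    [0.1, 0, 0, -8, 0],
    [0.1, 0, 0, -10, 0],
    [0.1, 0, 0, -13, 0],
    [0.1, 0, 0, -19, 0],
    [0.1, 0, 0, -30, 0],
    [0.1, 0, 0, -45, 0],
    [0.1, 0, 0, -65, 0],
    [0.1, 0, 0, -85, 0],
    [0.1, 0, 0, -102, 0],
    [0.1, 0, 0, -115, 0]
  ]
}}

```text
t: 27.2
position: [0.5035, 0.1853, 0.3333]
tool_rot: [-180.0, -0.1, 3.3]
wrist_force: [-0.2, -0.2, -1.8]
width: 0.193
grasp_force: 107.6
```

{"method": "arm_command", "body": {
  "increments": [
    [0.1, 0, 8, -2, 0.01],
    [0.1, -1, 20, -2, 0.02],
    [0.1, -2, 40, -2, 0.03],
    [0.1, -3, 65, -2, 0.04],
    [0.1, -4, 95, -2, 0.05],
    [0.1, -5, 125, -2, 0.06],
    [0.1, -7, 155, -2, 0.07],
    [0.1, -8, 185, -2, 0.08],
    [0.1, -10, 215, -2, 0.09],
    [0.1, -11, 245, -2, 0.1],
    [0.1, -12, 275, -2, 0.11],
    [0.1, -13, 302, -2, 0.12]
  ]
}}

```text
t: 28.4
position: [0.5066, -0.1192, 0.332]
tool_rot: [-180.0, 0.1, -3.7]
wrist_force: [0.4, -0.2, -0.4]
width: 0.192
grasp_force: 107.6
```

{"method": "arm_command", "body": {
  "increments": [
    [0.1, 1, 25, 0, 0.005],
    [0.1, 3, 44, 0, 0.01],
    [0.1, 5, 58, 0, 0.017],
    [0.1, 6, 66, 0, 0.017],
    [0.1, 6, 70, 0, 0.017],
    [0.1, 6, 70, 0, 0.017],
    [0.1, 6, 70, 0, 0.017]
  ]
}}

```text
t: 29.1
position: [0.5091, -0.1865, 0.3331]
tool_rot: [-180.0, 0.0, -4.6]
wrist_force: [0.6, 0.5, -2.2]
width: 0.189
grasp_force: 107.6
```

Run:
```python
from sp import *
st=readout.read_state(); print(st["position"],st["tool_rot"],st["wrist_force"].round(1))
print(plan([.5092,-.1859,.216],-4.6))
b=cam("wrist"); np.save("pics/w9.npy",b,allow_pickle=True); cv2.imwrite("pics/w9.png",b["img"])
c=cont(wh(b,150,80),(150,0,490,300)); print(cv2.boundingRect(c))
B=blade(b,range(120,150,4)) if 0 else None
```

```text
[ 0.50908173 -0.18653057  0.33311788] [-1.79973373e+02  2.04145409e-02 -4.55831868e+00] [ 0.6  0.5 -2.2]
(array([ 1.000e-01, -6.000e-01,  1.171e+02]), np.float64(0.0007))
(241, 0, 154, 224)
```

View pics/w9.png

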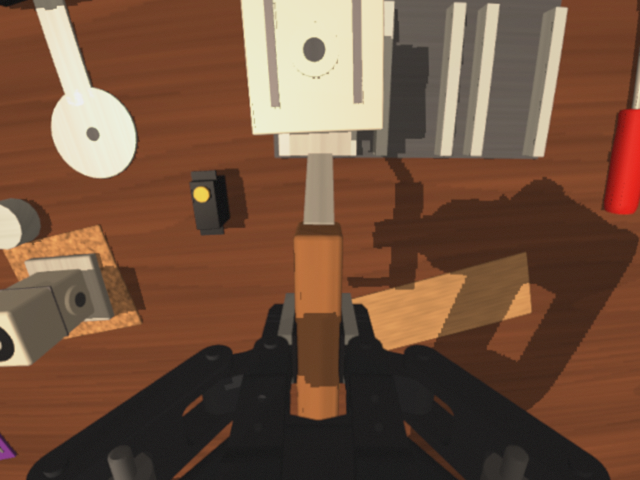

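The panel sits squarely on the blade (hole at (314,50)) over lane A. The four strips of lanes B and C are visible, so I'll check the alignment from them.

Run:
```python
from sp import *
b=L("w9"); g=cv2.cvtColor(b["img"],cv2.COLOR_BGR2GRAY).astype(np.float32)
th=np.radians(-4.6);ex=np.array([np.cos(th),np.sin(th)]);ey=np.array([-ex[1],ex[0]]);c=np.array([.6165,-.2728])
for ox in (-.045,-.02):
    ys=np.arange(-116,60,1.); q=proj(b,np.array([[*(c+ox*ex+y*.001*ey),.022] for y in ys])).astype(np.float32)
    v=cv2.remap(g,q[:,0].reshape(1,-1),q[:,1].reshape(1,-1),1).ravel(); e=np.diff(v); print(ox,[(ys[i],int(e[i])) for i in range(len(e)) if abs(e[i])>22])
for y in (-104.5,-51.5,-26.5): # front ends along strips
    xs=np.arange(-75,-35,1.); q=proj(b,np.array([[*(c+x*.001*ex+y*.001*ey),.022] for x in xs])).astype(np.float32)
    v=cv2.remap(g,q[:,0].reshape(1,-1),q[:,1].reshape(1,-1),1).ravel(); e=np.diff(v); print(y,[(xs[i],int(e[i])) for i in range(len(e)) if abs(e[i])>22])
```

```text
-0.045 [(np.float64(-113.0), 27), (np.float64(-112.0), 57), (np.float64(-111.0), 37), (np.float64(-103.0), -33), (np.float64(-102.0), -36), (np.float64(-59.0), 52), (np.float64(-58.0), 43), (np.float64(-50.0), -33), (np.float64(-49.0), -42), (np.float64(-34.0), 48), (np.float64(-33.0), 44), (np.float64(-25.0), -28), (np.float64(-24.0), -42), (np.float64(19.0), 22), (np.float64(20.0), 31), (np.float64(29.0), -23), (np.float64(34.0), 22), (np.float64(44.0), 57), (np.float64(45.0), 83)]
-0.02 [(np.float64(-112.0), 58), (np.float64(-111.0), 47), (np.float64(-103.0), -33), (np.float64(-102.0), -40), (np.float64(-59.0), 50), (np.float64(-58.0), 46), (np.float64(-50.0), -22), (np.float64(-49.0), -47), (np.float64(-34.0), 43), (np.float64(-33.0), 57), (np.float64(-25.0), -22), (np.float64(-24.0), -48), (np.float64(20.0), 30), (np.float64(24.0), 26), (np.float64(25.0), 53)]
-104.5 [(np.float64(-53.0), 30), (np.float64(-52.0), 56), (np.float64(-51.0), 34)]
-51.5 [(np.float64(-53.0), 34), (np.float64(-52.0), 54), (np.float64(-51.0), 23)]
-26.5 [(np.float64(-53.0), 48), (np.float64(-52.0), 61)]
```

Strips lie about 2 mm more to −y and 2 mm farther than I had, so I'll correct the lane positions by that amount: A (624.1,−197.2), B (617.8,−274.9), C (611.5,−352.7). Lower, withdraw and lift.

{"method": "arm_command", "body": {
  "increments": [
    [0.1, 1, 1, 12, 0],
    [0.1, 1.5, 1.5, 32, 0],
    [0.1, 1.5, 1.5, 57, 0],
    [0.1, 1.5, 1.5, 80, 0],
    [0.1, 1.5, 1.5, 95, 0],
    [0.1, 1.5, 1.5, 103, 0],
    [0.1, 1.5, 1.5, 107, 0],
    [0.1, 1.5, 1.5, 110, 0],
    [0.1, 1.5, 1.5, 113, 0],
    [0.1, 1.5, 1.5, 116, 0],
    [0.1, 1.5, 1.5, 118, 0],
    [0.1, 1.5, 1.5, 118, 0]
  ]
}}

```text
t: 30.35
position: [0.5105, -0.1888, 0.2152]
tool_rot: [180.0, -0.0, -4.6]
wrist_force: [-0.6, 0.2, -1.3]
width: 0.192
grasp_force: 107.6
```

{"method": "arm_command", "body": {
  "increments": [
    [0.1, -4, 0, 0, 0],
    [0.1, -12, 0, 0, 0],
    [0.1, -25, 0, 0, 0],
    [0.1, -42, 0, 0, 0],
    [0.1, -62, 0, 0, 0],
    [0.1, -85, 0, 0, 0],
    [0.1, -110, 0, 0, 0],
    [0.1, -135, 0, 0, 0],
    [0.1, -160, 0, 0, 0],
    [0.1, -160, 0, -40, 0],
    [0.1, -160, 0, -80, 0],
    [0.1, -160, 0, -118, 0]
  ]
}}

```text
t: 31.55
position: [0.35, -0.1756, 0.3347]
tool_rot: [180.0, 0.0, -4.6]
wrist_force: [1.3, -0.7, -1.6]
width: 0.192
grasp_force: 107.9
```

```bash
cat >> sp.py <<'E'
def edges(s,c,yaw,ox,y0,y1,z,thr=20,along=False):
    """brightness steps across (or along) a rack frame at centre c (mm)"""
    th=np.radians(yaw);ex=np.array([np.cos(th),np.sin(th)]);ey=np.array([-ex[1],ex[0]]); c=np.array(c)
    ys=np.arange(y0,y1,1.); q=proj(s,np.array([[*((c+(y*ex+ox*ey if along else ox*ex+y*ey))/1000),z] for y in ys])).astype(np.float32)
    g=cv2.cvtColor(s["img"],cv2.COLOR_BGR2GRAY).astype(np.float32)
    e=np.diff(cv2.remap(g,q[:,0].reshape(1,-1),q[:,1].reshape(1,-1),1).ravel()); return [(int(ys[i]),int(e[i])) for i in range(len(e)) if abs(e[i])>thr]
E
python3 - <<'E'
from sp import *
st=readout.read_state(); print(st["position"],st["tool_rot"],st["wrist_force"].round(1))
b=cam("wrist"); np.save("pics/w10.npy",b,allow_pickle=True); t=cam("top"); np.save("pics/t2.npy",t,allow_pickle=True)
print(rect(t,wh(t,190,60),(418,170,452,208),.026))
print(plan([.385,.2568,.333],3.2))
E
```

```text
[ 0.3500162  -0.17558183  0.33473989] [ 1.79997590e+02  3.97799235e-03 -4.63167079e+00] [ 1.3 -0.7 -1.6]
[ 613.3 -324.3   10.1  104.3   86.7]
(array([  -1.7, -435. ,    2.1]), np.float64(-0.1361))
```

Run:
```python
from sp import *
t=L("t2"); print(rect(t,wh(t,190,60),(380,172,405,215),.026))
```

```text
[ 621.7 -195.6   66.9  111.    87.3]
```

{"method": "arm_command", "body": {
  "increments": [
    [0.1, 0, -20, 0, -0.01],
    [0.1, 0, -55, 0, -0.02],
    [0.1, 0, -100, 0, -0.04],
    [0.1, 0, -145, 0, -0.06],
    [0.1, 0, -190, 0, -0.08],
    [0.1, 0, -235, 0, -0.1],
    [0.1, -1, -280, 0, -0.12],
    [0.1, -2, -325, 0, -0.136],
    [0.1, -2, -365, 0, -0.136],
    [0.1, -2, -400, 0, -0.136],
    [0.1, -2, -425, 0, -0.136],
    [0.1, -2, -435, 0, -0.136]
  ]
}}

```text
t: 32.85
position: [0.3831, 0.2594, 0.3322]
tool_rot: [-180.0, 0.1, 3.3]
wrist_force: [0.6, -0.1, -1.1]
width: 0.192
grasp_force: 108.1
```

{"method": "arm_command", "body": {
  "increments": [
    [0.1, 0, 0, 30, 0],
    [0.1, 0, 0, 70, 0],
    [0.1, 0, 0, 105, 0],
    [0.1, 0, 0, 119, 0],
    [0.1, 0, 0, 119, 0]
  ]
}}

```text
t: 33.35
position: [0.3823, 0.2565, 0.2116]
tool_rot: [179.9, 0.4, 3.2]
wrist_force: [-0.6, 0.7, -1.1]
width: 0.193
grasp_force: 108.0
```

Run:
```python
from sp import *
st=readout.read_state(); print(st["position"],st["tool_rot"])
print(plan([.385,.2568,.215],3.2),plan([.4938,.2629,.215],3.2))
b=cam("wrist"); np.save("pics/w11.npy",b,allow_pickle=True)
for ox in (-50,-45): print(edges(b,(609.6,269.4),3.2,ox,-60,60,.022))
```

```text
[0.38233295 0.25645746 0.21159725] [179.87340701   0.3639657    3.1611852 ]
(array([ 2.7, -0.2, -3.4]), np.float64(-0.0007)) (array([111.6,  -0.3,  -4.1]), np.float64(-0.0007))
[]
[]
```

{"method": "arm_command", "body": {
  "increments": [
    [0.1, 2, 1, -3, 0],
    [0.1, 8, 1, -3.5, 0],
    [0.1, 18, 1, -3.5, 0],
    [0.1, 30, 1, -3.5, 0],
    [0.1, 42, 1, -3.5, 0],
    [0.1, 54, 1, -3.5, 0],
    [0.1, 66, 1, -3.5, 0],
    [0.1, 78, 1, -3.5, 0],
    [0.1, 90, 1, -3.5, 0],
    [0.1, 102, 1, -3.5, 0],
    [0.1, 109, 1, -3.5, 0],
    [0.1, 111, 1, -3.5, 0]
  ]
}}

```text
t: 34.6
position: [0.4957, 0.263, 0.2177]
tool_rot: [-180.0, -0.0, 3.2]
wrist_force: [0.5, -0.0, -0.8]
width: 0.195
grasp_force: 108.0
```

Run:
```python
from sp import *
st=readout.read_state(); print(st["position"],st["tool_rot"],st["wrist_force"].round(1))
b=cam("wrist"); np.save("pics/w12.npy",b,allow_pickle=True)
a=L("w8")
for n,s,c in (("R ref",a,(614,191.5)),("M",b,(609.6,269.4))):
    for ox in (-50,-46,-42): print(n,ox,edges(s,c,3.2,ox,-40,40,.022,12))
    print(n,"panel rear edge",edges(s,c,3.2,18,-60,0,.026,12,True))
```

```text
[0.49572429 0.26296345 0.21765289] [-1.79996722e+02 -2.40778375e-02  3.17827786e+00] [ 0.5 -0.  -0.8]
R ref -50 [(-38, -14), (-37, -14), (-35, 40), (-34, 17), (-32, 67), (-23, -40), (-22, -17), (-21, 50), (-19, -49), (-18, -27), (-9, 33), (4, 19), (13, -62), (14, -13), (19, -17), (21, 59), (22, 45), (34, -15), (35, -60)]
R ref -46 [(-38, -19), (-35, 32), (-34, 19), (-32, 58), (-31, 19), (-23, -42), (-22, -21), (-21, 42), (-20, 15), (-17, -40), (-16, -25), (-9, 36), (12, -28), (13, -48), (19, -12), (21, 68), (22, 40), (36, -40), (37, -37)]
R ref -42 [(-38, -24), (-35, 35), (-34, 15), (-32, 69), (-23, -47), (-22, -20), (-21, 56), (-15, -39), (-13, -21), (-9, 32), (-8, 15), (12, -36), (13, -37), (19, -13), (21, 61), (22, 44), (36, -55), (37, -16)]
R ref panel rear edge [(-56, 88), (-55, -55), (-54, -14), (-32, 89), (-31, 23), (-21, -26), (-20, -48)]
M -50 [(-37, -49), (-36, -27), (-32, 66), (-23, -43), (-22, -16), (-21, 55), (-18, -14), (-17, -64), (-9, 31), (3, 14), (4, 13), (12, -23), (13, -57), (19, -15), (21, 61), (22, 42), (36, -52), (37, -25)]
M -46 [(-35, -56), (-34, -12), (-32, 59), (-31, 18), (-23, -41), (-22, -19), (-21, 43), (-20, 12), (-14, -18), (-13, -51), (-9, 34), (-8, 13), (3, 12), (12, -56), (13, -13), (19, -15), (21, 71), (22, 38), (36, -64)]
M -42 [(-36, -19), (-35, -52), (-32, 68), (-23, -45), (-22, -23), (-18, 54), (-17, 46), (11, -15), (12, -82), (19, -12), (21, 65), (22, 40), (35, -26), (36, -48)]
M panel rear edge [(-57, 20), (-37, 63), (-36, 63), (-25, -52), (-24, -28)]
```

Strips straddle the blade as before, and the panel's rear edge is at −36 mm (blade rear at about −41). Lift and carry to lane B.

{"method": "arm_command", "body": {
  "increments": [
    [0.1, 0, 0, -3, 0],
    [0.1, 0, 0, -5, 0],
    [0.1, 0, 0, -7, 0],
    [0.1, 0, 0, -9, 0],
    [0.1, 0, 0, -12, 0],
    [0.1, 0, 0, -19, 0],
    [0.1, 0, 0, -30, 0],
    [0.1, 0, 0, -45, 0],
    [0.1, 0, 0, -65, 0],
    [0.1, 0, 0, -85, 0],
    [0.1, 0, 0, -102, 0],
    [0.1, 0, 0, -115, 0]
  ]
}}

```text
t: 35.85
position: [0.4949, 0.263, 0.3349]
tool_rot: [-180.0, -0.1, 3.2]
wrist_force: [0.5, -1.0, -1.6]
width: 0.193
grasp_force: 108.0
```

{"method": "arm_command", "body": {
  "increments": [
    [0.1, 0, 8, 0, 0],
    [0.1, -1, 22, 0, 0.01],
    [0.1, -2, 45, 0, 0.02],
    [0.1, -3, 75, 0, 0.03],
    [0.1, -4, 110, 0, 0.04],
    [0.1, -5, 145, 0, 0.05],
    [0.1, -6, 180, 0, 0.06],
    [0.1, -8, 215, 0, 0.07],
    [0.1, -9, 250, 0, 0.08],
    [0.1, -10, 285, 0, 0.09],
    [0.1, -11, 320, 0, 0.1],
    [0.1, -13, 355, 0, 0.11]
  ]
}}

```text
t: 37.05
position: [0.5004, -0.0944, 0.3315]
tool_rot: [-180.0, 0.1, -3.2]
wrist_force: [1.2, 0.2, -3.1]
width: 0.193
grasp_force: 108.0
```

{"method": "arm_command", "body": {
  "increments": [
    [0.1, 2, 35, 0, 0.005],
    [0.1, 5, 70, 0, 0.01],
    [0.1, 8, 100, 0, 0.015],
    [0.1, 10, 125, 0, 0.02],
    [0.1, 12, 147, 0, 0.026],
    [0.1, 13, 162, 0, 0.026],
    [0.1, 13, 170, 0, 0.026],
    [0.1, 13, 172, 0, 0.026],
    [0.1, 13, 172, 0, 0.026],
    [0.1, 13, 172, 0, 0.026]
  ]
}}

```text
t: 38.05
position: [0.5052, -0.2637, 0.3326]
tool_rot: [-180.0, 0.0, -4.5]
wrist_force: [0.1, 0.5, -1.4]
width: 0.193
grasp_force: 108.0
```

Run:
```python
from sp import *
st=readout.read_state(); print(st["position"],st["tool_rot"],st["wrist_force"].round(1))
b=cam("wrist"); np.save("pics/w13.npy",b,allow_pickle=True)
C=(617.8,-274.9); print("strips A side/B/C",edges(b,C,-4.6,-48,-116,116,.022))
z=st["position"][2]-.2
print("panel across",edges(b,C,-4.6,-25,-60,60,z+.004-.001,20),"along",edges(b,C,-4.6,15,-60,0,z+.003,20,True))
print(plan([.5061,-.2644,.215],-4.6))
```

```text
[ 0.50520492 -0.26371734  0.33262884] [-1.79966901e+02  2.41108100e-02 -4.54294484e+00] [ 0.1  0.5 -1.4]
strips A side/B/C [(-110, 48), (-109, 56), (-101, -25), (-100, -47), (-57, 20), (-56, 35), (-47, -26), (-40, 26), (-36, -23), (-32, 56), (-31, 89), (31, -59), (32, -46), (38, -22), (46, 45), (47, 73), (48, 28), (56, -55), (57, -46), (89, -31), (99, 42), (100, 76), (101, 32), (109, -62), (110, -67)]
panel across [(-60, -28), (-59, -59), (-56, -21), (-51, -21), (-33, 45), (-31, 24), (-30, 72), (30, -21), (56, -68)] along [(-46, 70), (-45, 74), (-35, -21)]
(array([  0.9,   0.7, 117.8]), np.float64(0.0011))
```

Strip positions now match the frame within 0.5 mm and the panel is centred across. Lower and withdraw.

{"method": "arm_command", "body": {
  "increments": [
    [0.1, 1, 0.5, 12, 0],
    [0.1, 1, 0.5, 32, 0],
    [0.1, 1, 0.5, 57, 0],
    [0.1, 1, 0.5, 80, 0],
    [0.1, 1, 0.5, 95, 0],
    [0.1, 1, 0.5, 103, 0],
    [0.1, 1, 0.5, 107, 0],
    [0.1, 1, 0.5, 110, 0],
    [0.1, 1, 0.5, 113, 0],
    [0.1, 1, 0.5, 116, 0],
    [0.1, 1, 0.5, 118, 0],
    [0.1, 1, 0.5, 118, 0]
  ]
}}

```text
t: 39.3
position: [0.5062, -0.2653, 0.2147]
tool_rot: [180.0, -0.0, -4.6]
wrist_force: [1.0, -0.7, -1.6]
width: 0.19
grasp_force: 108.0
```

{"method": "arm_command", "body": {
  "increments": [
    [0.1, -4, 0, 0, 0],
    [0.1, -12, 0, 0, 0],
    [0.1, -25, 0, 0, 0],
    [0.1, -42, 0, 0, 0],
    [0.1, -62, 0, 0, 0],
    [0.1, -85, 0, 0, 0],
    [0.1, -110, 0, 0, 0],
    [0.1, -135, 0, 0, 0],
    [0.1, -160, 0, 0, 0],
    [0.1, -160, 0, -40, 0],
    [0.1, -160, 0, -80, 0],
    [0.1, -160, 0, -118, 0]
  ]
}}

```text
t: 40.5
position: [0.3458, -0.252, 0.3343]
tool_rot: [180.0, 0.0, -4.6]
wrist_force: [1.3, -0.4, -1.2]
width: 0.192
grasp_force: 108.2
```

Run:
```python
from sp import *
st=readout.read_state(); print(st["position"],st["tool_rot"])
t=cam("top"); np.save("pics/t3.npy",t,allow_pickle=True)
print(rect(t,wh(t,190,60),(380,172,405,215),.026)); print(rect(t,wh(t,190,60),(404,172,426,215),.026))
# next: left lane
th=np.radians(3.2);ex=np.array([np.cos(th),np.sin(th)]);l=np.array([605.2,347.3])
print((l-225*ex).round(1),(l+(-7.0-114)*ex).round(1)); print(plan([*((l-225*ex)/1000),.333],3.2))
```

```text
[ 0.34576274 -0.25202777  0.33426721] [ 1.79999302e+02  7.24486332e-03 -4.63860819e+00]
[ 621.7 -195.6   66.9  111.    87.3]
[ 615.8 -274.3   68.2  111.5   84.9]
[380.6 334.7] [484.4 340.5]
(array([ -14. , -589. ,    2.7]), np.float64(-0.1362))
```

{"method": "arm_command", "body": {
  "increments": [
    [0.1, 0, -20, 0, -0.01],
    [0.1, -1, -55, 0, -0.02],
    [0.1, -2, -100, 0, -0.04],
    [0.1, -3, -145, 0, -0.06],
    [0.1, -4, -190, 0, -0.08],
    [0.1, -5, -235, 0, -0.1],
    [0.1, -6, -280, 0, -0.12],
    [0.1, -8, -325, 0, -0.136],
    [0.1, -9, -370, 0, -0.136],
    [0.1, -10, -415, 0, -0.136],
    [0.1, -11, -455, 0, -0.136],
    [0.1, -12, -490, 0, -0.136]
  ]
}}

```text
t: 41.75
position: [0.3732, 0.2388, 0.3327]
tool_rot: [-180.0, -0.0, 3.3]
wrist_force: [1.3, -0.3, -1.0]
width: 0.195
grasp_force: 108.3
```

{"method": "arm_command", "body": {
  "increments": [
    [0.1, 4, -32, 0, 0],
    [0.1, 8, -60, 0, 0],
    [0.1, 12, -82, 0, 0],
    [0.1, 12, -97, 0, 0],
    [0.1, 12, -97, 30, 0],
    [0.1, 12, -97, 65, 0],
    [0.1, 12, -97, 95, 0],
    [0.1, 12, -97, 112, 0],
    [0.1, 12, -97, 117, 0],
    [0.1, 12, -97, 117, 0],
    [0.1, 12, -97, 117, 0]
  ]
}}

```text
t: 42.85
position: [0.381, 0.3345, 0.2167]
tool_rot: [-180.0, -0.1, 3.2]
wrist_force: [-0.3, -0.6, -1.3]
width: 0.19
grasp_force: 108.3
```

Run:
```python
from sp import *
st=readout.read_state(); print(st["position"],st["tool_rot"])
print(plan([.3806,.3347,.216],3.2),plan([.4844,.3405,.216],3.2))
```

```text
[0.38103536 0.33452273 0.21668807] [-1.79961291e+02 -8.59963456e-02  3.18285325e+00]
(array([-0.4, -0.2,  0.7]), np.float64(-0.0003)) (array([103.5,  -0.2,   0.8]), np.float64(-0.0003))
```

{"method": "arm_command", "body": {
  "increments": [
    [0.1, 3, 0, 1, 0],
    [0.1, 10, 0, 1, 0],
    [0.1, 20, 0, 1, 0],
    [0.1, 30, 0, 1, 0],
    [0.1, 42, 0, 1, 0],
    [0.1, 54, 0, 1, 0],
    [0.1, 66, 0, 1, 0],
    [0.1, 78, 0, 1, 0],
    [0.1, 89, 0, 1, 0],
    [0.1, 98, 0, 1, 0],
    [0.1, 103, 0, 1, 0],
    [0.1, 103, 0, 1, 0]
  ]
}}

```text
t: 44.05
position: [0.4841, 0.3402, 0.2146]
tool_rot: [-180.0, -0.0, 3.2]
wrist_force: [-0.8, 0.2, -1.1]
width: 0.189
grasp_force: 108.3
```

Run:
```python
from sp import *
st=readout.read_state(); print(st["position"],st["tool_rot"],st["wrist_force"].round(1))
b=cam("wrist"); np.save("pics/w14.npy",b,allow_pickle=True); c=(605.2,347.3)
for ox in (-52,-48): print(ox,edges(b,c,3.2,ox,-40,40,.022,12))
print("rear edge",edges(b,c,3.2,18,-60,0,.026,12,True),"across",edges(b,c,3.2,-30,-45,45,.026,15))
```

```text
[0.48409373 0.34021151 0.21463395] [-1.79996343e+02 -1.42504009e-02  3.17612994e+00] [-0.8  0.2 -1.1]
-52 [(-36, -25), (-35, -54), (-32, 58), (-23, -52), (-21, 68), (-20, -12), (-19, -22), (-18, 27), (-14, -17), (-13, -51), (-9, 29), (3, 14), (12, -65), (19, -20), (21, 64), (22, 41), (30, -31), (31, -43), (33, -45)]
-48 [(-36, -43), (-35, -35), (-32, 60), (-31, 15), (-23, -44), (-22, -21), (-21, 55), (-20, -51), (-19, -17), (-18, 46), (-17, 56), (11, -32), (12, -72), (19, -16), (21, 74), (22, 36), (30, -30), (31, -38), (33, -48), (34, -15)]
rear edge [(-58, 45), (-57, 68), (-56, -66), (-55, -12), (-43, 92), (-42, 40), (-31, -67), (-24, 29), (-23, -23), (-22, 34), (-21, -19), (-20, 20), (-19, 14)] across [(-43, 65), (-42, 17), (-36, -50), (-35, -30), (-31, 52), (-30, 62), (-22, -35), (-21, 32), (17, -71), (21, 44), (22, 26), (31, -42), (32, -71), (33, -35), (35, -17), (36, -15)]
```

Blade centred again, and the panel rear edge is at −42 mm as measured. Lift and carry to lane C.

{"method": "arm_command", "body": {
  "increments": [
    [0.1, 0, 0, -3, 0],
    [0.1, 0, 0, -6, 0],
    [0.1, 0, 0, -8, 0],
    [0.1, 0, 0, -10, 0],
    [0.1, 0, 0, -13, 0],
    [0.1, 0, 0, -20, 0],
    [0.1, 0, 0, -32, 0],
    [0.1, 0, 0, -47, 0],
    [0.1, 0, 0, -67, 0],
    [0.1, 0, 0, -87, 0],
    [0.1, 0, 0, -105, 0],
    [0.1, 0, 0, -118, 0]
  ]
}}

```text
t: 45.3
position: [0.4836, 0.3403, 0.3352]
tool_rot: [-179.9, -0.1, 3.2]
wrist_force: [-0.4, 0.7, -1.5]
width: 0.194
grasp_force: 108.2
```

{"method": "arm_command", "body": {
  "increments": [
    [0.1, 0, 8, 0, 0],
    [0.1, -1, 24, 0, 0.01],
    [0.1, -2, 50, 0, 0.02],
    [0.1, -3, 85, 0, 0.03],
    [0.1, -4, 125, 0, 0.04],
    [0.1, -6, 165, 0, 0.05],
    [0.1, -7, 205, 0, 0.06],
    [0.1, -8, 245, 0, 0.07],
    [0.1, -10, 285, 0, 0.08],
    [0.1, -11, 325, 0, 0.09],
    [0.1, -13, 365, 0, 0.1],
    [0.1, -14, 405, 0, 0.11]
  ]
}}

```text
t: 46.5
position: [0.4905, -0.0672, 0.3315]
tool_rot: [-180.0, 0.2, -3.2]
wrist_force: [1.4, 0.8, -2.9]
width: 0.192
grasp_force: 108.2
```

{"method": "arm_command", "body": {
  "increments": [
    [0.1, 3, 40, 0, 0.005],
    [0.1, 6, 80, 0, 0.01],
    [0.1, 9, 120, 0, 0.015],
    [0.1, 12, 160, 0, 0.02],
    [0.1, 14, 195, 0, 0.026],
    [0.1, 16, 225, 0, 0.026],
    [0.1, 18, 250, 0, 0.026],
    [0.1, 20, 267, 0, 0.026],
    [0.1, 20, 276, 0, 0.026],
    [0.1, 20, 279, 0, 0.026],
    [0.1, 20, 279, 0, 0.026],
    [0.1, 20, 279, 0, 0.026]
  ]
}}

```text
t: 47.7
position: [0.497, -0.3435, 0.3327]
tool_rot: [-180.0, 0.0, -4.5]
wrist_force: [-0.1, -0.2, -2.2]
width: 0.191
grasp_force: 108.1
```

Run:
```python
from sp import *
st=readout.read_state(); print(st["position"],st["tool_rot"],st["wrist_force"].round(1))
b=cam("wrist"); np.save("pics/w15.npy",b,allow_pickle=True)
C=(617.8,-274.9); print("strips",edges(b,C,-4.6,-48,-116,116,.022))
print("panel B across",edges(b,C,-4.6,-10,-45,45,.026),"rear",edges(b,C,-4.6,20,-60,0,.026,20,True)); print("panel A rear",edges(b,C,-4.6,98,-60,0,.026,20,True),"across",edges(b,C,-4.6,-10,40,116,.026))
z=st["position"][2]-.197; print("carried rear",edges(b,C,-4.6,-98,-60,0,z,20,True),"across",edges(b,C,-4.6,-15,-120,-40,z,20))
print(plan([.4979,-.3446,.215],-4.6))
```

```text
[ 0.49695693 -0.34353368  0.33266819] [-1.79963292e+02  1.90849682e-02 -4.54066900e+00] [-0.1 -0.2 -2.2]
strips [(-115, -20), (-110, 55), (-109, 72), (-108, 21), (-57, -22), (-56, 28), (-55, 24), (-47, -60), (-46, -47), (-40, -21), (-32, 51), (-31, 79), (-30, 20), (-22, -58), (-21, -43), (9, -23), (10, -22), (21, 51), (22, 83), (31, -56), (32, -54), (33, -27), (34, -27), (46, 39), (47, 76), (48, 35), (56, -49), (57, -54), (85, -30), (99, 32), (100, 75), (101, 39), (109, -51), (110, -70), (111, -21)]
panel B across [(-40, 39), (-39, 30), (-22, -46), (-19, 32), (-18, 33), (15, -30), (16, -40), (19, 23), (20, 36), (29, -29), (30, -106), (31, -44)] rear [(-34, 43), (-33, 77), (-32, 28), (-21, -34)]
panel A rear [(-54, 28), (-35, 27), (-34, 47), (-23, -27)] across [(45, 54), (46, 73), (55, -28), (56, -40), (60, 42), (93, -39), (94, -54), (98, 39), (99, 21), (107, -53), (108, -69)]
carried rear [(-45, -30), (-35, 48), (-34, 110)] across [(-108, 64), (-107, 100), (-98, -46), (-97, -39), (-94, 39), (-93, 51), (-60, -34), (-59, -46), (-56, 23), (-55, 54), (-46, -40), (-45, -34), (-43, 58)]
(array([  1. ,   1.1, 117.8]), np.float64(0.0013))
```

Panels A and B lie within 2 mm of their lane middles, and the carried panel is centred over C (−76.5 vs −78). Lower and withdraw.

{"method": "arm_command", "body": {
  "increments": [
    [0.1, 1, 1, 12, 0],
    [0.1, 1, 1.5, 32, 0],
    [0.1, 1, 1.5, 57, 0],
    [0.1, 1, 1.5, 80, 0],
    [0.1, 1, 1.5, 95, 0],
    [0.1, 1, 1.5, 103, 0],
    [0.1, 1, 1.5, 107, 0],
    [0.1, 1, 1.5, 110, 0],
    [0.1, 1, 1.5, 113, 0],
    [0.1, 1, 1.5, 116, 0],
    [0.1, 1, 1.5, 118, 0],
    [0.1, 1, 1.5, 118, 0]
  ]
}}

```text
t: 48.95
position: [0.4977, -0.3462, 0.2147]
tool_rot: [180.0, -0.0, -4.6]
wrist_force: [-0.2, -0.6, -1.6]
width: 0.193
grasp_force: 108.2
```

{"method": "arm_command", "body": {
  "increments": [
    [0.1, -4, 0, 0, 0],
    [0.1, -12, 0, 0, 0],
    [0.1, -25, 0, 0, 0],
    [0.1, -42, 0, 0, 0],
    [0.1, -62, 0, 0, 0],
    [0.1, -85, 0, 0, 0],
    [0.1, -110, 0, 0, 0],
    [0.1, -135, 0, 0, 0],
    [0.1, -160, 0, 0, 0],
    [0.1, -160, 0, -40, 0],
    [0.1, -160, 0, -80, 0],
    [0.1, -160, 0, -118, 0]
  ]
}}

```text
t: 50.15
position: [0.3369, -0.3329, 0.3341]
tool_rot: [-180.0, 0.0, -4.7]
wrist_force: [-0.5, -0.0, -1.7]
width: 0.191
grasp_force: 108.3
```

Run:
```python
from sp import *
st=readout.read_state(); print(st["position"],st["tool_rot"])
b=cam("wrist"); np.save("pics/w16.npy",b,allow_pickle=True); a=L("w4")
mat=cv2.inRange(a["img"],(0,0,0),(60,55,55)); mat=cv2.morphologyEx(mat,cv2.MORPH_CLOSE,np.ones((45,45),np.uint8)); print("mat",rect(a,mat,(200,20,480,126),.003))
t=cam("top"); np.save("pics/t4.npy",t,allow_pickle=True); cv2.imwrite("pics/t4.png",cv2.resize(t["img"][135:285,195:465],None,fx=2.96,fy=2.96,interpolation=cv2.INTER_CUBIC))
print(plan([.40,.20,.333],40),plan([.4241,.2304,.285],93))
```

```text
[ 0.33694293 -0.33287107  0.33414304] [-1.79987769e+02  2.13705467e-02 -4.65444756e+00]
mat [421.3 286.5  73.3 248.    3.2]
(array([ 1.840e+01, -5.378e+02,  4.000e-01]), np.float64(-0.7788)) (array([  39.7, -570.4,   48.3]), np.float64(-1.7039))
```

View pics/t4.png

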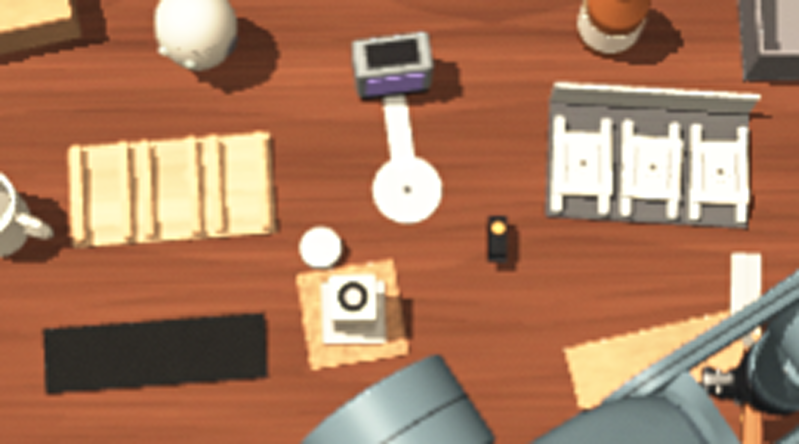

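The three panels lie in the three cure lanes (583,163), (652,167), (720,171), the drip rack is empty, the sleeve is centred on the cork, and the mat (155,352) is free. Bring the spatula back.

{"method": "arm_command", "body": {
  "increments": [
    [0.1, 1, -20, 0, -0.05],
    [0.1, 4, -55, 0, -0.15],
    [0.1, 7, -95, 0, -0.25],
    [0.1, 10, -140, 0, -0.37],
    [0.1, 13, -185, 0, -0.49],
    [0.1, 16, -230, 0, -0.61],
    [0.1, 19, -275, 0, -0.73],
    [0.1, 22, -320, 0, -0.85],
    [0.1, 26, -365, 0, -0.97],
    [0.1, 29, -410, 0, -1.09],
    [0.1, 32, -450, 0, -1.21],
    [0.1, 35, -485, 0, -1.33]
  ]
}}

```text
t: 51.45
position: [0.4099, 0.1496, 0.331]
tool_rot: [-179.8, 0.1, 72.1]
wrist_force: [-0.4, -0.7, -2.3]
width: 0.193
grasp_force: 108.3
```

Run:
```python
from h import *
print(readout.read_state()["position"],plan([.4240,.2360,.333],93.1))
```

```text
[0.40988019 0.14961595 0.33097567] (array([ 86.5, -13.2,  -2.1]), np.float64(-0.3673))
```

{"method": "arm_command", "body": {
  "increments": [
    [0.1, 30, -4, 0, -0.1],
    [0.1, 55, -8, 0, -0.2],
    [0.1, 75, -11, 0, -0.3],
    [0.1, 84, -13, 0, -0.367],
    [0.1, 84, -13, 0, -0.367],
    [0.1, 84, -13, 60, -0.367],
    [0.1, 84, -13, 90, -0.367],
    [0.1, 84, -13, 105, -0.367],
    [0.1, 84, -13, 105, -0.367],
    [0.1, 84, -13, 105, -0.367]
  ]
}}

```text
t: 52.45
position: [0.4257, 0.2306, 0.2275]
tool_rot: [-179.9, 0.0, 92.6]
wrist_force: [0.3, 0.1, -1.5]
width: 0.191
grasp_force: 108.0
```

Run:
```python
from h import *
print(readout.read_state()["position"],plan([.4240,.2360,.2065],93.1))
```

```text
[0.42570018 0.23062935 0.22754571] (array([ 5.4, -1.4, 21. ]), np.float64(-0.0091))
```

Lower onto the mat, release and retreat.

{"method": "arm_command", "body": {
  "increments": [
    [0.1, 5, -1, 8, -0.009],
    [0.1, 5, -1, 15, -0.009],
    [0.1, 5, -1, 19, -0.009],
    [0.1, 5, -1, 21, -0.009],
    [0.1, 5, -1, 21, -0.009],
    [0.1, 5, -1, 21, -0.009]
  ]
}}

```text
t: 53.05
position: [0.425, 0.2361, 0.2068]
tool_rot: [180.0, -0.0, 93.2]
wrist_force: [-0.4, -0.2, -0.9]
width: 0.191
grasp_force: 108.5
```

{"method": "arm_command", "body": {
  "increments": [
    [0.3, 0, 0, 0, 0],
    [0.5, 0, 0, 0, 0],
    [1, 0, 0, 0, 0],
    [1, 0, 0, 0, 0],
    [1, 0, 0, 0, 0],
    [1, 0, 0, 0, 0],
    [1, 0, 0, -20, 0],
    [1, 0, 0, -60, 0],
    [1, 0, 0, -105, 0],
    [1, 0, 0, -150, 0],
    [1, 0, 0, -150, 0],
    [1, 0, 0, -150, 0]
  ]
}}

```text
t: 54.25
position: [0.4251, 0.2361, 0.3578]
tool_rot: [179.8, -0.0, 93.2]
wrist_force: [-0.1, -0.1, -0.5]
width: 0.999
grasp_force: 0.0
```

Run:
```python
from sp import *
b=cam("wrist"); np.save("pics/w17.npy",b,allow_pickle=True); t=cam("top")
top=cv2.resize(t["img"][160:285,195:465],None,fx=2.2,fy=2.2,interpolation=cv2.INTER_CUBIC)
w=cv2.resize(b["img"],(400,300)); W=np.zeros((275+300,594,3),np.uint8); W[:275]=top[:275,:594]; W[275:,:400]=w; cv2.imwrite("pics/fin.png",W)
st=readout.read_state(); print(st["position"],st["t"],st["width"])
print("blade",rect(b,wh(b),(270,0,370,230),.005))
```

```text
[0.42441335 0.23587032 0.35552867] 54.35 1.0001239234115795
blade [420.3 332.6  31.2 113.4   3.2]
```

View pics/fin.png

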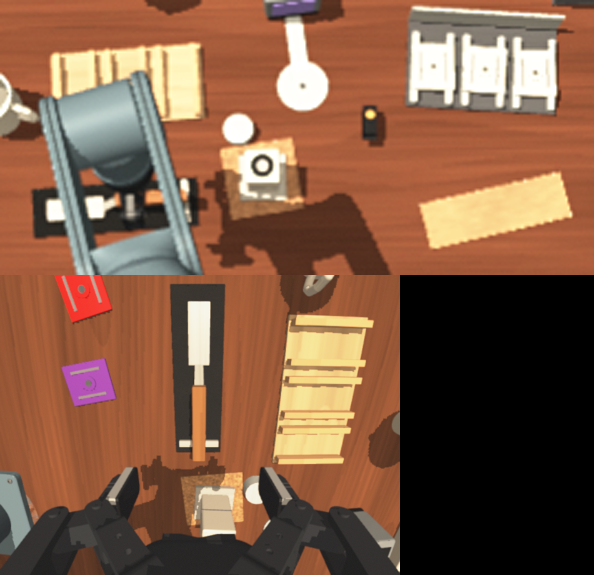

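The final view shows the panels in their three lanes, the sleeve in the middle of the cork (262,178), the spatula flat along its mat, and the other things in place. Handing in.

```bash
python3 -c "
from bench import ticket
print(ticket.hand_in())"
```

```text
the job is handed in; nothing more can be done
None
```

I handed the job in at about 54 s: all three panels lie in the curing lanes, all four sleeve sides faced the lamp and the sleeve stands on the cork, and the spatula is back on its mat; `hand_in()` returned no verdict.

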